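# Fit retaining clips to grinder spindles

### The arm

A 7-joint arm with a two-finger parallel gripper is mounted at the origin on the work surface. World frame = base frame: x ahead of the robot, y to its left, z up, the work surface at z = 0. Lengths are in m, angles in rad, forces in N, time in s.
With the tool pointing down it reaches from about 0.425 to 0.875 m from the base axis. Payload 8.4 kg.
Tool frame: the origin (TCP) lies at the very end of the fingers, on their centre line; the grasp point (between the pads) lies 19 mm behind it (robot.tcp_to_grasp is the distance from the TCP to the grasp point, in m); z points along the fingers, y is the line along which they close (so a half turn about z gives the same grasp; the last joint's range is limited). The gripper opens to 85 mm and grips with 20 to 120 N. Pads are 22 mm wide; open, the fingers measure 114 mm over their backs; the gripper's body (76 mm by 85 mm) begins 54 mm behind the grasp point. The pads swing forward as they close: fully open they stand 13 mm farther back than shut.
Start: joints at [1.014, 0.333, 0.04, 1.465, -0.013, 1.343, -0.059], TCP at [0.287, -0.583, 0.231] pointing down, gripper open.
Joint ranges: [-2.58, 2.58], [-0.38, 2.09], [-1.3, 1.39], [0.25, 2.4], [-1.5, 4.64], [0.08, 2.09], [-2.65, 2.65]. Speed limits (rad/s): [2.22, 2.22, 2.79, 2.79, 3.14, 3.14, 3.14].

### API

Orientations are given as a rotation vector (axis times angle).
In Python, from cell import robot gives the robot as it stands.
- The arm moves only by the shell command python3 jog.py 'ROWS' [FORCE]. ROWS is a JSON object whose key "segments" holds a list of rows, 1 to 10 of them, each of 5 numbers: dx, dy, dz in cm, then a turn about the tool's z in units of 0.25 rad, then the opening from 0.0 (shut) to 1.0 (fully open); each row is the pose to reach, as a shift and turn from the pose commanded when the command began, along the tool's axes at that moment; what a row does not reach only later rows make up. A row lasts 1/12 s, in which the tool goes at most 0.0417 m and 0.125 rad, less where a joint would pass 70% of its speed; a pose out of reach is approached as far as the arm can. The fingers move at their own pace and stop on an object; FORCE is the grip in N (left out, the last holds). Time passes only in rows, so rows that do not move let the fingers close. It prints the time, the measured TCP pose, the force, the opening and the grip force at its end. Input that does not fit is refused with a message, and nothing moves.
- robot.state(): the state, without advancing time (a new reading comes with each control period).
- robot.capture(name): name is "scene" or "top"; returns a dict with "pixels" (480x640x3 uint8, red, green, blue), "range_z" (480x640 float32, m along the optical axis (not along the pixel's ray), 0 where there is no reading), "intrinsics" (3x3 intrinsics, pixels), "eye" and "rotation" of the camera in the world. Camera axes: x right, y down, z forward; pixel columns grow to the right and rows downward; lengths in m; the calibration is good to about 2 mm. A picture is of the moment at which its call begins.
- robot.sign_off(): hands the job in; it is judged then, once.
The state is a dict: "time_s": time; "joints": joint angles; "joint_velocities": joint speeds; "tau": joint torques, N m; "position": TCP position; "ee_rot": TCP orientation; "ft_force": force on the tool from outside, world axes, zero at the start; "wrist_torque": the same for the moment, N m; "finger_gap": opening from 0.0 (shut) to 1.0 (fully open); "grasp_force": force on a finger pad.
Only numpy, scipy, OpenCV 4.12 (cv2) and the standard library are available. Lean on these libraries where they do the work, as an engineer would, in place of code of your own. Each camera call takes 0.05 s, during which the arm holds its last target. There are 200 camera calls.

### The job

Lever the lid of the clip tin open with the pry blade, then fit a spring clip to every gear spindle standing in the jig: push it in from the side, flat, until it snaps fully home in the spindle's groove. Leave the clips you do not need in the tin and shut its lid fully, have the pry blade lying in its tray again, and do not knock the other things on the bench about.

Things in the scene. Friction and masses are not known exactly. Their poses are not given: they have to be found in the camera images.
- tin: flat rectangular steel clip tin, fixed to the bench: outside 120 mm (its x) by 230 mm (its y), walls 3 mm thick and 44 mm high, inner floor at z = 4 mm; 48 mm high with the lid shut. Origin: centre of its underside. The lid's hinge is on its +x side; its -x side faces the middle of the bench and has the pry notch
- notch (a point): middle of the tin's pry notch: a gap in the top of the -x wall, 46 mm wide and 10 mm high (5 mm above and below this point), through the 3 mm wall, open to the inside; the underside of the shut lid's edge is its roof. The point lies in the wall's outer face, at x = -60, y = 0, z = 39 mm of the tin
- lid (a joint): angle of the tin's flat steel lid (120 x 230 x 4 mm, 0.1 kg, flush with the tin all round, no handle): 0 shut, 1.57 upright, 1.95 its stop. Hinge axis along the tin's y at x = +60, z = 44 mm. The hinge is stiff (friction 0.10 N m), so the lid stays at any angle; about 1.5 N at its free edge opens it
- lid_edge (a point): middle of the lid's free edge (away from the hinge), half-way through its 4 mm thickness
- blade: pry blade, 172 mm long, about 90 g: wooden handle 95 x 22 x 16 mm (its x, y, z) centred on the origin, and a flat steel blade 16 mm wide and 2.5 mm thick on the same axis, along +x from the handle to the tip at x = 125 mm. Same on both sides. It balances near x = 20 mm. Starts in the tray, tip away from the robot
- tray: shallow grey tool tray, fixed: 225 mm (its x) by 110 mm (its y), rim 3 mm thick and 8 mm high, inner floor at z = 3 mm. Origin: centre of its underside
- jig: spindle jig, fixed: aluminium block 180 x 180 x 28 mm with four bored nests, 16 mm holes at x, y = +-45 mm; three or all of the nests hold a spindle. Origin: centre of its underside
- spindle1: upright steel gear spindle, 0.35 kg, its foot 25 mm deep in the jig's nest at x = -45, y = +45 mm, or absent. Origin: on its axis, half-way up its clip groove, 49 mm above the bench; z up. Groove: 15 mm in diameter, z = -5 to +5 mm; head above it: 20 mm in diameter to z = 13, 14 mm to 17; hub below: 33 mm in diameter to z = -11, then a gear 50 mm in diameter to z = -21 mm
- spindle2: like spindle1, in the nest at x = -45, y = -45 mm, or absent
- spindle3: like spindle1, in the nest at x = +45, y = +45 mm, or absent
- spindle4: like spindle1, in the nest at x = +45, y = -45 mm, or absent
- clip1: black plastic spring clip, 7 mm thick, 22 g, same on both sides: sprung jaws 24 mm across, round a 16.6 mm bore, open towards its +x (ends at x = +10, mouth 11 mm); flat tail x = -38 to -20 mm, 10 mm wide. Origin: bore centre (on the spindle's axis when home), mid-thickness; z across it. Pushed along +x it snaps over the groove at about 10 N. Starts flat on the tin's floor, mouth towards the hinge
- clip2: another clip like clip1
- clip3: another clip like clip1
- clip4: another clip like clip1
- armature: bystander: motor armature, 36 mm thick, 130 mm long
- bearing_a: bystander: small bearing, 32 mm across, 11 mm high
- bearing_b: bystander: bearing, 38 mm across, 12 mm high
- grease_jar: bystander: jar, 52 mm across, 55 mm high
- carton: bystander: small carton 100 x 70 x 55 mm

How it is judged:
On the way:
1. the lid is levered off its seat by the pry blade (blade touching the lid, lid at least 0.1 rad open) (value of joint lid above 0.1 rad and contact force between blade and lid above 0.2 N), for 0.05 s.
At the end, for the whole second after the job is handed in: Every spindle present stands fully in its nest with a clip in its groove (bore within 3.5 mm of the axis and 4 mm of mid-groove, square within 0.2 rad); the other clips are in the tin; lid shut (under 0.05 rad); blade flat in the tray; all at rest (((horizontal distance between clip1 and spindle1 below 0.0035 m and z of clip1 in the frame of spindle1 between -0.004 and 0.004 m and angle between the z axis of clip1 and the z axis of spindle1, either way round below 0.2 rad) or (horizontal distance between clip2 and spindle1 below 0.0035 m and z of clip2 in the frame of spindle1 between -0.004 and 0.004 m and angle between the z axis of clip2 and the z axis of spindle1, either way round below 0.2 rad) or (horizontal distance between clip3 and spindle1 below 0.0035 m and z of clip3 in the frame of spindle1 between -0.004 and 0.004 m and angle between the z axis of clip3 and the z axis of spindle1, either way round below 0.2 rad) or (horizontal distance between clip4 and spindle1 below 0.0035 m and z of clip4 in the frame of spindle1 between -0.004 and 0.004 m and angle between the z axis of clip4 and the z axis of spindle1, either way round below 0.2 rad)) and ((horizontal distance between clip1 and spindle2 below 0.0035 m and z of clip1 in the frame of spindle2 between -0.004 and 0.004 m and angle between the z axis of clip1 and the z axis of spindle2, either way round below 0.2 rad) or (horizontal distance between clip2 and spindle2 below 0.0035 m and z of clip2 in the frame of spindle2 between -0.004 and 0.004 m and angle between the z axis of clip2 and the z axis of spindle2, either way round below 0.2 rad) or (horizontal distance between clip3 and spindle2 below 0.0035 m and z of clip3 in the frame of spindle2 between -0.004 and 0.004 m and angle between the z axis of clip3 and the z axis of spindle2, either way round below 0.2 rad) or (horizontal distance between clip4 and spindle2 below 0.0035 m and z of clip4 in the frame of spindle2 between -0.004 and 0.004 m and angle between the z axis of clip4 and the z axis of spindle2, either way round below 0.2 rad)) and ((horizontal distance between clip1 and spindle3 below 0.0035 m and z of clip1 in the frame of spindle3 between -0.004 and 0.004 m and angle between the z axis of clip1 and the z axis of spindle3, either way round below 0.2 rad) or (horizontal distance between clip2 and spindle3 below 0.0035 m and z of clip2 in the frame of spindle3 between -0.004 and 0.004 m and angle between the z axis of clip2 and the z axis of spindle3, either way round below 0.2 rad) or (horizontal distance between clip3 and spindle3 below 0.0035 m and z of clip3 in the frame of spindle3 between -0.004 and 0.004 m and angle between the z axis of clip3 and the z axis of spindle3, either way round below 0.2 rad) or (horizontal distance between clip4 and spindle3 below 0.0035 m and z of clip4 in the frame of spindle3 between -0.004 and 0.004 m and angle between the z axis of clip4 and the z axis of spindle3, either way round below 0.2 rad)) and ((horizontal distance between clip1 and spindle4 below 0.0035 m and z of clip1 in the frame of spindle4 between -0.004 and 0.004 m and angle between the z axis of clip1 and the z axis of spindle4, either way round below 0.2 rad) or (horizontal distance between clip2 and spindle4 below 0.0035 m and z of clip2 in the frame of spindle4 between -0.004 and 0.004 m and angle between the z axis of clip2 and the z axis of spindle4, either way round below 0.2 rad) or (horizontal distance between clip3 and spindle4 below 0.0035 m and z of clip3 in the frame of spindle4 between -0.004 and 0.004 m and angle between the z axis of clip3 and the z axis of spindle4, either way round below 0.2 rad) or (horizontal distance between clip4 and spindle4 below 0.0035 m and z of clip4 in the frame of spindle4 between -0.004 and 0.004 m and angle between the z axis of clip4 and the z axis of spindle4, either way round below 0.2 rad)) and ((horizontal distance between clip1 and spindle1 below 0.0035 m and z of clip1 in the frame of spindle1 between -0.004 and 0.004 m and angle between the z axis of clip1 and the z axis of spindle1, either way round below 0.2 rad) or (horizontal distance between clip1 and spindle2 below 0.0035 m and z of clip1 in the frame of spindle2 between -0.004 and 0.004 m and angle between the z axis of clip1 and the z axis of spindle2, either way round below 0.2 rad) or (horizontal distance between clip1 and spindle3 below 0.0035 m and z of clip1 in the frame of spindle3 between -0.004 and 0.004 m and angle between the z axis of clip1 and the z axis of spindle3, either way round below 0.2 rad) or (horizontal distance between clip1 and spindle4 below 0.0035 m and z of clip1 in the frame of spindle4 between -0.004 and 0.004 m and angle between the z axis of clip1 and the z axis of spindle4, either way round below 0.2 rad) or (x of clip1 in the frame of tin between -0.06 and 0.06 m and y of clip1 in the frame of tin between -0.115 and 0.115 m and z of clip1 in the frame of tin between -0.005 and 0.03 m)) and ((horizontal distance between clip2 and spindle1 below 0.0035 m and z of clip2 in the frame of spindle1 between -0.004 and 0.004 m and angle between the z axis of clip2 and the z axis of spindle1, either way round below 0.2 rad) or (horizontal distance between clip2 and spindle2 below 0.0035 m and z of clip2 in the frame of spindle2 between -0.004 and 0.004 m and angle between the z axis of clip2 and the z axis of spindle2, either way round below 0.2 rad) or (horizontal distance between clip2 and spindle3 below 0.0035 m and z of clip2 in the frame of spindle3 between -0.004 and 0.004 m and angle between the z axis of clip2 and the z axis of spindle3, either way round below 0.2 rad) or (horizontal distance between clip2 and spindle4 below 0.0035 m and z of clip2 in the frame of spindle4 between -0.004 and 0.004 m and angle between the z axis of clip2 and the z axis of spindle4, either way round below 0.2 rad) or (x of clip2 in the frame of tin between -0.06 and 0.06 m and y of clip2 in the frame of tin between -0.115 and 0.115 m and z of clip2 in the frame of tin between -0.005 and 0.03 m)) and ((horizontal distance between clip3 and spindle1 below 0.0035 m and z of clip3 in the frame of spindle1 between -0.004 and 0.004 m and angle between the z axis of clip3 and the z axis of spindle1, either way round below 0.2 rad) or (horizontal distance between clip3 and spindle2 below 0.0035 m and z of clip3 in the frame of spindle2 between -0.004 and 0.004 m and angle between the z axis of clip3 and the z axis of spindle2, either way round below 0.2 rad) or (horizontal distance between clip3 and spindle3 below 0.0035 m and z of clip3 in the frame of spindle3 between -0.004 and 0.004 m and angle between the z axis of clip3 and the z axis of spindle3, either way round below 0.2 rad) or (horizontal distance between clip3 and spindle4 below 0.0035 m and z of clip3 in the frame of spindle4 between -0.004 and 0.004 m and angle between the z axis of clip3 and the z axis of spindle4, either way round below 0.2 rad) or (x of clip3 in the frame of tin between -0.06 and 0.06 m and y of clip3 in the frame of tin between -0.115 and 0.115 m and z of clip3 in the frame of tin between -0.005 and 0.03 m)) and ((horizontal distance between clip4 and spindle1 below 0.0035 m and z of clip4 in the frame of spindle1 between -0.004 and 0.004 m and angle between the z axis of clip4 and the z axis of spindle1, either way round below 0.2 rad) or (horizontal distance between clip4 and spindle2 below 0.0035 m and z of clip4 in the frame of spindle2 between -0.004 and 0.004 m and angle between the z axis of clip4 and the z axis of spindle2, either way round below 0.2 rad) or (horizontal distance between clip4 and spindle3 below 0.0035 m and z of clip4 in the frame of spindle3 between -0.004 and 0.004 m and angle between the z axis of clip4 and the z axis of spindle3, either way round below 0.2 rad) or (horizontal distance between clip4 and spindle4 below 0.0035 m and z of clip4 in the frame of spindle4 between -0.004 and 0.004 m and angle between the z axis of clip4 and the z axis of spindle4, either way round below 0.2 rad) or (x of clip4 in the frame of tin between -0.06 and 0.06 m and y of clip4 in the frame of tin between -0.115 and 0.115 m and z of clip4 in the frame of tin between -0.005 and 0.03 m)) and z of spindle1 in the frame of jig between 0.045 and 0.053 m and angle between each of spindle1, spindle2, spindle3, spindle4's own z axis and vertical below 0.12 rad and z of spindle2 in the frame of jig between 0.045 and 0.053 m and z of spindle3 in the frame of jig between 0.045 and 0.053 m and z of spindle4 in the frame of jig between 0.045 and 0.053 m and value of joint lid below 0.05 rad and x of blade in the frame of tray between -0.11 and 0.11 m and y of blade in the frame of tray between -0.053 and 0.053 m and z of blade in the frame of tray between -0.005 and 0.025 m and angle between the z axis of blade and the z axis of tray, either way round below 0.15 rad and linear speed of each of blade, clip1, clip2, clip3, clip4 below 0.02 m/s); the robot touches nothing.
It fails at once if one of the bystanders is knocked more than 4 cm away (distance of any of armature, bearing_a, bearing_b, grease_jar, carton from where it was at the start of the episode above 0.04 m).
Of spindle1, spindle2, spindle3, spindle4 only 3 to 4 are there at a start; the rules pass over those that are not, and their reading is None.
At some moment in a run one of blade may be knocked a few centimetres aside while the robot is not near it.
Once in a run the grip may slacken for a moment while it holds something.
It also fails if it takes over 210 s, if anything falls off the work surface, if the arm or the gripper's body presses on something with over 40 N, if the wrist force passes 120 N, or if a joint passes its speed limit or range.

## Working session

There is one attempt and no reset: what is moved stays moved. The work goes in short steps, Python scripts to look and compute and a shell command to move; the robot and the scene stay as the last step left them, time stands still between calls to the robot, and variables do not carry over. Pictures are saved under pics/ and viewed, at most 14 in all, crops included, and the job is handed in when it is done.

```bash
ls; mkdir -p pics
python3 - <<'E'
from cell import robot
import cv2,numpy as np
print(robot.state())
for n in("scene","top"):
    c=robot.capture(n); cv2.imwrite(f"pics/{n}0.png",c["pixels"][:,:,::-1]); np.savez(f"{n}0.npz",**c)
    print(n,c["intrinsics"],c["eye"],c["rotation"])
E
```

```text
cell.py
jog.py
pics
{'time_s': 0.0, 'joints': array([ 1.01379329,  0.3338968 ,  0.03986004,  1.46629256, -0.01340703,
        1.34327042, -0.05851222]), 'joint_velocities': array([ 0.00079249,  0.00052557,  0.00055355,  0.00094717, -0.0006963 ,
        0.00069247,  0.00025134]), 'tau': array([ 1.41835149e-03, -6.58534098e+01,  1.36634868e+00, -4.05561233e+01,
        1.66964735e-02,  1.26307178e-02,  2.06949636e-05]), 'position': array([ 0.2870684 , -0.58266552,  0.23041975]), 'ee_rot': array([-3.05815997e+00, -7.12475748e-01,  7.17926579e-04]), 'ft_force': array([-0.54033358,  0.66948237,  0.53794069]), 'wrist_torque': array([-0.04522352, -0.01864383,  0.00725348]), 'grasp_force': 0.0, 'finger_gap': 0.9968441274902755}
scene [[511.26310969   0.         315.55828831]
 [  0.         511.26310969 235.63056482]
 [  0.           0.           1.        ]] [ 1.25538231 -0.4588213   0.93845968] [-2.1670918  -1.15395484  0.47317159]
top [[497.92375798   0.         331.3945377 ]
 [  0.         497.92375798 235.61354802]
 [  0.           0.           1.        ]] [ 0.54992561 -0.04241036  0.97868308] [-2.213846    2.2099462  -0.06339779]
```
View pics/top0.png

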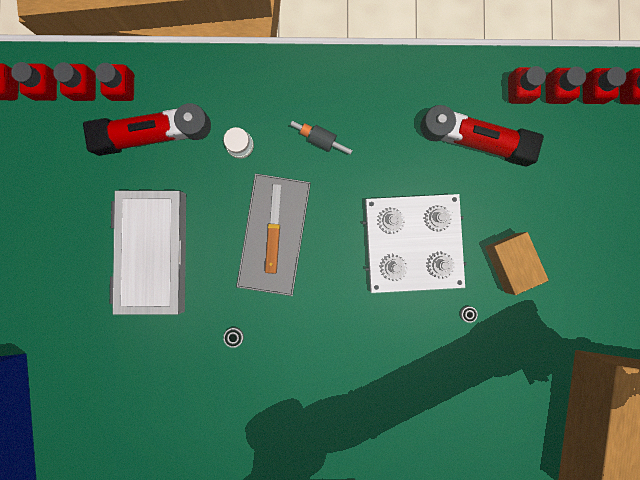

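View pics/scene0.png

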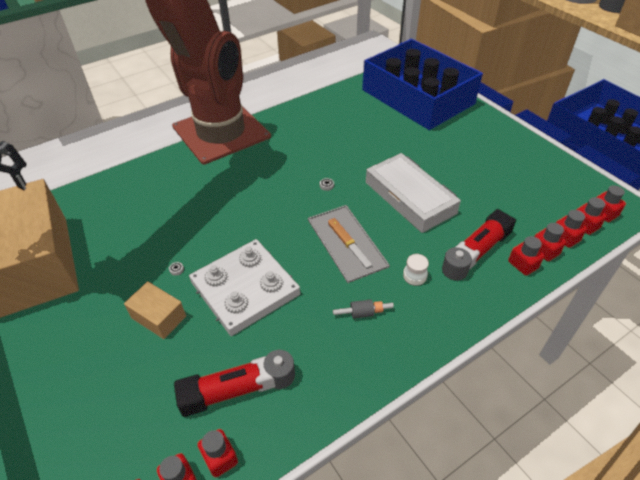

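The top view shows the tin (115–185, 190–315), the tray with the blade (240–310, 175–295) and the jig with four spindles near (391,220), (438,217), (393,267) and (440,264). Next I'll measure them.

Create h.py:
```python
import numpy as np, cv2
from scipy.spatial.transform import Rotation as R
from cell import robot
def cap(n,save=None):
    c=robot.capture(n)
    if save: cv2.imwrite(f"pics/{save}.png",c["pixels"][:,:,::-1])
    return c
def cloud(c):
    K=c["intrinsics"];z=c["range_z"];v,u=np.mgrid[:480,:640]
    p=np.dstack([(u-K[0,2])/K[0,0]*z,(v-K[1,2])/K[1,1]*z,z])
    P=p@R.from_rotvec(c["rotation"]).as_matrix().T+c["eye"]
    P[z==0]=np.nan
    return P
def ray(c,u,v,h):
    K=c["intrinsics"];d=R.from_rotvec(c["rotation"]).as_matrix()@np.array([(u-K[0,2])/K[0,0],(v-K[1,2])/K[1,1],1])
    return c["eye"]+d*(h-c["eye"][2])/d[2]
def pix(c,p):
    q=R.from_rotvec(c["rotation"]).as_matrix().T@(np.array(p)-c["eye"]);q=c["intrinsics"]@q
    return q[:2]/q[2]
def rect(P2):
    r=cv2.minAreaRect((P2*1000).astype(np.float32)); return np.round(r[0],1),np.round(r[1],1),round(r[2],2)
def biggest(m):
    n,l,s,_=cv2.connectedComponentsWithStats(m.astype(np.uint8)); return l==1+np.argmax(s[1:,4])
def where():
    s=robot.state();M=R.from_rotvec(s["ee_rot"]).as_matrix()
    return s["position"],M,np.arctan2(M[1,1],M[0,1])  # angle of closing line in world
def go(x,y,z,close=None):
    "tool-axis shift and turn; close=desired world angle of tool y line (mod pi)"
    p,M,a=where();d=M.T@(np.array([x,y,z])-p);t=0
    if close is not None: t=-((close-a+np.pi/2)%np.pi-np.pi/2)
    print("go",np.round(d,4),"turn",round(t,3),"yawY",round(a,3),"j7",round(robot.state()["joints"][6],2))
```

Run:
```python
from h import *
for n in("top","scene"):
    c=dict(np.load(n+"0.npz"));P=cloud(c);x,y,z=P[...,0],P[...,1],P[...,2]
    b=(abs(z)<.01)&(x>.3)&(x<.8)&(abs(y)<.4);print(n,"bench z",np.nanmedian(z[b]),np.nanstd(z[b]))
    box=(x>.3)&(x<.8)
    t=biggest(box&(y>.2)&(z>.038)&(z<.056));print("tin",rect(P[t][:,:2]),np.median(z[t]))
    j=biggest(box&(y<0)&(y>-.3)&(z>.02)&(z<.034));print("jig",rect(P[j][:,:2]),np.median(z[j]))
    s=box&(y<0)&(y>-.3)&(z>.058)&(z<.08)
    k,l,st,ce=cv2.connectedComponentsWithStats(s.astype(np.uint8))
    for i in range(1,k):
        if st[i,4]>15: print("sp",st[i,4],ce[i],np.round(np.median(P[l==i],0),4),np.round(ray(c,*ce[i],.066),4))
    hsv=cv2.cvtColor(c["pixels"],cv2.COLOR_RGB2HSV)
    h=biggest((hsv[...,0]<20)&(hsv[...,1]>120)&box&(y>-.02)&(y<.17)&(z<.03));print("handle",rect(P[h][:,:2]),np.median(z[h]))
    g=biggest((hsv[...,1]<40)&box&(y>-.04)&(y<.2)&(z<.02)&(z>-.01));print("tray",rect(P[g][:,:2]))
    bl=(hsv[...,1]<40)&(hsv[...,2]>170)&box&(y>0)&(y<.15)&(z<.02); bl=biggest(bl);print("blade",rect(P[bl][:,:2]),np.median(z[bl]))
```

```text
top bench z 0.0010380463396015838 0.0019757074344752086
tin (array([554.3, 286.3]), array([231.1, 127.9]), 0.23) 0.04929123302966332
jig (array([ 572.5, -217.9]), array([180.4, 172.8]), 3.09) 0.027958352674275266
sp 19 [440.68421053 121.47368421] [ 0.7982 -0.2634  0.0638] [ 0.7972 -0.2631  0.066 ]
sp 91 [441.13186813 216.84615385] [ 0.6194 -0.2627  0.0635] [ 0.6195 -0.2627  0.066 ]
sp 92 [392.92391304 219.25      ] [ 0.6152 -0.1738  0.0648] [ 0.6148 -0.1735  0.066 ]
sp 92 [444.10869565 265.18478261] [ 0.5307 -0.2676  0.0637] [ 0.5304 -0.2676  0.066 ]
sp 91 [395.83516484 267.94505495] [ 0.5252 -0.1788  0.0638] [ 0.5253 -0.1786  0.066 ]
handle (array([558.4,  53.7]), array([21.9, 85.9]), 86.25) 0.01896213018547188
tray (array([589.7,  52.7]), array([111.8, 224.9]), 81.11)
blade (array([648.5,  47.5]), array([15.6, 75.7]), 85.42) 0.012402045272868922
scene bench z 0.001506194146437323 0.002117366880694009
tin (array([553.7, 285.1]), array([234.5, 130.4]), 0.05) 0.04913746589919815
jig (array([ 571.8, -216.6]), array([184.5, 177.5]), 3.61) 0.02846824956638172
sp 56 [248.07142857 249.96428571] [ 0.5282 -0.1816  0.064 ] [ 0.5287 -0.1816  0.066 ]
sp 62 [213.25806452 268.82258065] [ 0.5324 -0.271   0.0645] [ 0.5338 -0.2711  0.066 ]
sp 60 [269.71666667 274.68333333] [ 0.6172 -0.1765  0.0645] [ 0.6182 -0.1766  0.066 ]
sp 69 [234.08695652 295.17391304] [ 0.6225 -0.2653  0.0644] [ 0.6232 -0.2659  0.066 ]
handle (array([558.6,  50.6]), array([20.5, 84.4]), 87.46) 0.018855413190090542
tray (array([589.9,  52.2]), array([115.7, 229.4]), 81.13)
blade (array([647.4,  49.9]), array([22. , 77.1]), 86.85) 0.012526073480567113
```

Run:
```python
from h import *
go(.582,.052,.12,-.069+np.pi/2)
c=dict(np.load("top0.npz"));P=cloud(c);x,y,z=P[...,0],P[...,1],P[...,2]
t=biggest((x>.3)&(x<.8)&(y>.2)&(z>.0465)&(z<.056));print("tin",rect(P[t][:,:2]))
q=np.abs(x-.554)<.08
for lo in(.2,.25,.3):pass
yy=y[t&q];print(np.percentile(yy,[0.5,2,98,99.5]))
print(pix(c,[.554,.228,.048]),pix(c,[.554,.348,.048]))
g=cv2.cvtColor(c["pixels"],cv2.COLOR_RGB2GRAY);print(g[250,105:195])
```

```text
go [ 0.5451 -0.4388  0.1111] turn 0.527 yawY -1.113 j7 -0.06
tin (array([554.3, 286. ]), array([230.3, 126.6]), 0.19)
[0.22385155 0.22583863 0.34313807 0.34735318]
[176.00061795 252.0138051 ] [110.83876699 251.91738912]
[ 82  80  84  84  83  84  83  75  91 205 192 183 186 186 183 188 155 223
 217 213 211 214 208 214 213 214 216 220 220 219 212 208 208 211 210 211
 215 209 204 211 210 205 210 212 208 210 210 206 207 210 213 210 210 212
 212 209 208 206 218 211 209 213 215 209 212 159 192 189 194 192 190 191
 193 192 156 169  90  99 100 103  98  93  98  94  95  97  97  93  94  94]
```

Units first: shifts go in cm and turns go in units of 0.25 rad. So 0.545 m is 54.5, -0.439 m is -43.9, 0.527 rad is 2.108.

```bash
python3 jog.py '{"segments":[[54.5,-43.9,0,2.108,0.6],[54.5,-43.9,0,2.108,0.6],[54.5,-43.9,0,2.108,0.6],[54.5,-43.9,0,2.108,0.6],[54.5,-43.9,0,2.108,0.6],[54.5,-43.9,0,2.108,0.6],[54.5,-43.9,0,2.108,0.6],[54.5,-43.9,0,2.108,0.6],[54.5,-43.9,0,2.108,0.6],[54.5,-43.9,0,2.108,0.6]]}' 60
python3 - <<'E'
from h import *
go(.582,.052,.12,-.069+np.pi/2);print(robot.state()["time_s"],robot.state()["joints"])
E
```

```text
time_s: 0.93
position: [0.4611, -0.2076, 0.2313]
ee_rot: [3.14, -0.109, -0.0]
ft_force: [0.1, -0.5, -0.4]
finger_gap: 0.601
grasp_force: 0.0
go [ 0.1027 -0.2673  0.1112] turn -0.0 yawY -1.64 j7 -1.31
0.9333 [ 0.53288877  0.05167349 -0.20451283  1.79999979  0.01104699  1.29112455
 -1.31452346]
```

```bash
python3 jog.py '{"segments":[[10.3,-26.7,5,0,0.6],[10.3,-26.7,11,0,0.6],[10.3,-26.7,11,0,0.6],[10.3,-26.7,11,0,0.6],[10.3,-26.7,11,0,0.6],[10.3,-26.7,11.1,0,0.6],[10.3,-26.7,11.1,0,0.6],[10.3,-26.7,11.1,0,0.6],[10.3,-26.7,11.1,0,0.6]]}'
python3 - <<'E'
from h import *
c=cap("top","top1");P=cloud(c);x,y,z=P[...,0],P[...,1],P[...,2];hsv=cv2.cvtColor(c["pixels"],cv2.COLOR_RGB2HSV)
c=cap("scene","sc1");P=cloud(c);x,y,z=P[...,0],P[...,1],P[...,2];hsv=cv2.cvtColor(c["pixels"],cv2.COLOR_RGB2HSV)
h=biggest((hsv[...,0]<20)&(hsv[...,1]>120)&(y>-.02)&(y<.17)&(z<.03));print("handle",rect(P[h][:,:2]))
go(.582,.052,.005,-.069+np.pi/2);print(robot.state()["joints"])
E
```

```text
time_s: 1.68
position: [0.5814, 0.0549, 0.1179]
ee_rot: [-3.138, 0.099, 0.006]
ft_force: [-0.8, 0.1, 0.1]
finger_gap: 0.602
grasp_force: 0.0
handle (array([37.5, 45.4]), array([166.8, 134.7]), 2.32)
go [ 0.0004 -0.0022  0.1147] turn 0.001 yawY -1.639 j7 -1.91
[ 0.17747828  0.31594506 -0.40347514  1.74579282  0.13640877  1.10910811
 -1.9080556 ]
```

View pics/sc1.png

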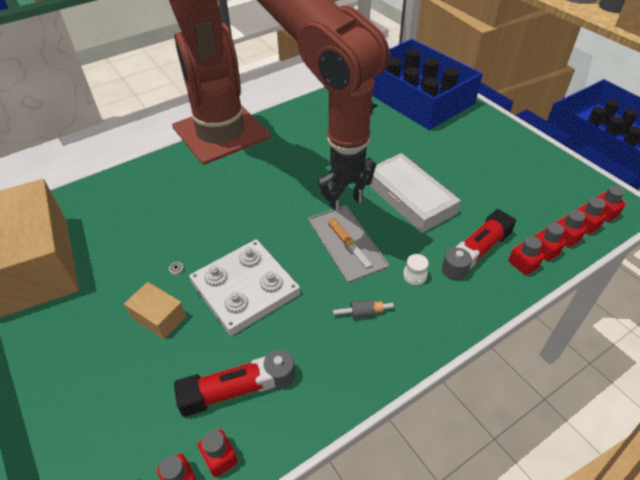

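The gripper stands over the handle, at about (343,232), and the blade hasn't moved. I'll descend and grip.

Scaled: 0.112 m is 11.2, 0.105 m is 10.5.

```bash
python3 jog.py '{"segments":[[0,-0.2,5,0,0.5],[0,-0.2,9,0,0.5],[0,-0.2,10.5,0,0.5],[0,-0.2,11.2,0,0.5],[0,-0.2,11.2,0,0.5],[0,-0.2,11.2,0,0.2],[0,-0.2,11.2,0,0.0],[0,-0.2,11.2,0,0.0],[0,-0.2,11.2,0,0.0],[0,-0.2,11.2,0,0.0]]}' 80
python3 jog.py '{"segments":[[0,0,0,0,0],[0,0,0,0,0]]}'
```

```text
time_s: 2.62
position: [0.584, 0.0513, 0.011]
ee_rot: [3.139, -0.109, 0.006]
ft_force: [-2.3, -1.6, 7.1]
finger_gap: 0.226
grasp_force: 79.3
time_s: 2.78
position: [0.584, 0.0513, 0.011]
ee_rot: [3.139, -0.11, 0.006]
ft_force: [-2.2, -1.4, 7.4]
finger_gap: 0.228
grasp_force: 79.3
```

Scaled: -0.13 m is -13, -0.12 m is -12.

```bash
python3 jog.py '{"segments":[[0,0,-4,0,0],[0,0,-8,0,0],[0,0,-12,0,0],[0,0,-13,0,0],[0,0,-13,0,0],[0,0,-13,0,0]]}'
python3 - <<'E'
from h import *
c=cap("top","t2");P=cloud(c)
s=cap("scene","s2");u,v=map(int,pix(s,[.584,.05,.14]));cv2.imwrite("pics/s2c.png",cv2.resize(s["pixels"][v-90:v+90,u-120:u+120,::-1],(720,540),interpolation=cv2.INTER_CUBIC))
print(robot.state()["joints"],robot.state()["grasp_force"])
E
```

```text
time_s: 3.28
position: [0.5829, 0.0516, 0.1397]
ee_rot: [3.14, -0.109, 0.005]
ft_force: [0.8, 0.2, -0.3]
finger_gap: 0.222
grasp_force: 78.8
[ 0.18050235  0.29940846 -0.40919697  1.72793373  0.12932603  1.14238408
 -1.90665373] 78.79105925559998
```

View pics/s2c.png

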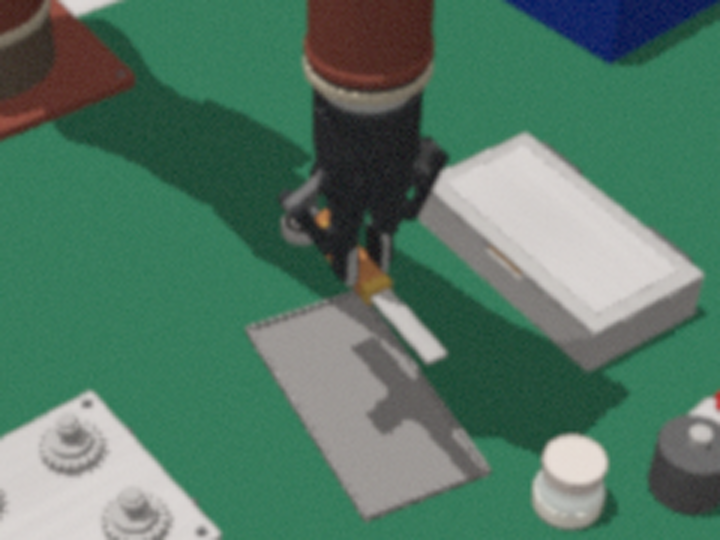

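The blade is held level, and the notch shows as a brown strip at crop (505,262). Next I'll measure both.

Run:
```python
from h import *
c=cap("top");P=cloud(c);x,y,z=P[...,0],P[...,1],P[...,2]
hsv=cv2.cvtColor(c["pixels"],cv2.COLOR_RGB2HSV)
m=biggest((z>.1)&(z<.19)&(x>.6)&(x<.75)&(abs(y-.05)<.04)&(hsv[...,2]>130)&(hsv[...,1]<60))
Q=P[m];print("blade top",len(Q),rect(Q[:,:2]),np.round(np.median(Q,0),4),"zfit",np.polyfit(Q[:,0],Q[:,2],1))
s=cap("scene");P=cloud(s);x,y,z=P[...,0],P[...,1],P[...,2]
u,v=map(int,pix(s,[.584,.05,.14]))
hs=cv2.cvtColor(s["pixels"],cv2.COLOR_RGB2HSV)
m=biggest((z>.1)&(z<.19)&(x>.6)&(x<.75)&(abs(y-.05)<.04)&(hs[...,2]>130)&(hs[...,1]<60))
Q=P[m];print("blade sc",len(Q),rect(Q[:,:2]),np.round(np.median(Q,0),4),"zfit",np.polyfit(Q[:,0],Q[:,2],1))
n=biggest((hs[...,0]<25)&(hs[...,1]>60)&(abs(z-.035)<.02)&(y>.19)&(y<.26)&(x>.45)&(x<.65))
vv,uu=np.nonzero(n);print("notch",n.sum(),[np.round(ray(s,a,b,.039),4) for a,b in((uu.mean(),vv.mean()),(uu.min(),vv[uu==uu.min()].mean()),(uu.max(),vv[uu==uu.max()].mean()))])
```

```text
blade top 105 (array([668.6,  39.4]), array([37.6, 14. ]), 18.55) [0.6723 0.0418 0.1383] zfit [0.01949821 0.12521715]
blade sc 188 (array([645.6,  46.5]), array([17.6, 76. ]), 86.37) [0.6495 0.0458 0.1379] zfit [-0.00236631  0.13945764]Traceback (most recent call last):
  File "<stdin>", line 11, in <module>
  File "h.py", line 23, in biggest
    n,l,s,_=cv2.connectedComponentsWithStats(m.astype(np.uint8)); return l==1+np.argmax(s[1:,4])
                                                                              ~~~~~~~~~^^^^^^^^^
    return _wrapfunc(a, 'argmax', axis=axis, out=out, **kwds)
    return bound(*args, **kwds)
ValueError: attempt to get argmax of an empty sequence
```

Run:
```python
from h import *
s=dict(np.load("scene0.npz"))
u,v=map(int,pix(s,[.584,.05,.14]));
for a,b in((488,247),(505,262),(522,276)):print(ray(s,u-120+a/3,v-90+b/3,.039))
p,M,a=where();go(.554,.060,.14);print("blade turn -1.64")
```

```text
[0.53529986 0.22335168 0.039     ]
[0.55820651 0.22332674 0.039     ]
[0.57972197 0.22408796 0.039     ]
go [-0.0278 -0.0066 -0.0031] turn 0 yawY -1.64 j7 -1.91
blade turn -1.64
```

```bash
python3 jog.py '{"segments":[[-2.6,-0.7,0,-0.48,0],[-2.6,-0.7,0,-0.96,0],[-2.6,-0.7,0,-1.44,0],[-2.6,-0.7,0,-1.92,0],[-2.6,-0.7,0,-2.4,0],[-2.6,-0.7,0,-2.88,0],[-2.6,-0.7,0,-3.36,0],[-2.6,-0.7,0,-3.84,0],[-2.6,-0.7,0,-4.32,0],[-2.6,-0.7,0,-4.8,0]]}'
python3 jog.py '{"segments":[[0,0,0,-0.48,0],[0,0,0,-0.96,0],[0,0,0,-1.44,0],[0,0,0,-1.76,0],[0,0,0,-1.76,0],[0,0,0,-1.76,0]]}'
python3 - <<'E'
from h import *
go(.556,.10,.041,0);print(robot.state()["joints"])
s=cap("scene");P=cloud(s);x,y,z=P[...,0],P[...,1],P[...,2];hs=cv2.cvtColor(s["pixels"],cv2.COLOR_RGB2HSV)
m=biggest((z>.1)&(z<.19)&(y>.08)&(y<.25)&(abs(x-.56)<.04)&(hs[...,2]>130)&(hs[...,1]<60))
Q=P[m];print("blade sc",len(Q),rect(Q[:,:2]),np.round(np.median(Q,0),4),"zfit",np.polyfit(Q[:,1],Q[:,2],1),where()[0])
E
```

```text
time_s: 4.32
position: [0.5561, 0.0604, 0.1371]
ee_rot: [-2.647, -1.69, 0.003]
ft_force: [-0.9, -0.5, -1.3]
finger_gap: 0.228
grasp_force: 78.8
time_s: 4.82
position: [0.5563, 0.0603, 0.1374]
ee_rot: [-2.224, -2.217, 0.001]
ft_force: [-0.3, 0.8, -1.2]
finger_gap: 0.226
grasp_force: 78.8
go [ 0.0397 -0.0003  0.0964] turn -0.003 yawY -0.003 j7 -0.34
[ 0.36621659  0.28715744 -0.64367697  1.77646588  0.18724047  1.14136864
 -0.33941883]
blade sc 46 (array([553.4, 135.9]), array([54.4, 18. ]), 88.41) [0.5565 0.1508 0.1389] zfit [-0.0247647   0.14218682] [0.55641085 0.06033841 0.13764724]
```

Scaled: 0.0975 m is 9.75, 0.09 m is 9.

```bash
python3 jog.py '{"segments":[[3.9,0,3,0,0],[3.9,0,6,0,0],[3.9,0,9,0,0],[3.9,0,9.75,0,0],[3.9,0,9.75,0,0],[3.9,0,9.75,0,0]]}'
python3 jog.py '{"segments":[[1.5,0,0,0,0],[3,0,0,0,0],[4.6,0,0,0,0],[4.6,0,0,0,0],[4.6,0,0,0,0]]}'
python3 jog.py '{"segments":[[0,0,-0.8,0,0],[0,0,-1.6,0,0],[0,0,-2.4,0,0],[0,0,-2.4,0,0]]}'
python3 - <<'E'
from h import *
s=cap("scene","s3");u,v=map(int,pix(s,[.556,.22,.06]));cv2.imwrite("pics/s3c.png",cv2.resize(s["pixels"][v-75:v+75,u-100:u+100,::-1],(600,450),interpolation=cv2.INTER_CUBIC))
E
```

```text
time_s: 5.37
position: [0.5572, 0.0992, 0.0416]
ee_rot: [-2.223, -2.22, -0.0]
ft_force: [1.8, -0.7, -0.7]
finger_gap: 0.225
grasp_force: 78.8
time_s: 5.78
position: [0.5579, 0.146, 0.0428]
ee_rot: [2.22, 2.221, 0.004]
ft_force: [0.3, 0.2, -0.6]
finger_gap: 0.223
grasp_force: 78.8
time_s: 6.12
position: [0.558, 0.1448, 0.0672]
ee_rot: [2.221, 2.219, 0.003]
ft_force: [-0.2, -0.5, -2.3]
finger_gap: 0.224
grasp_force: 78.7
```

View pics/s3c.png

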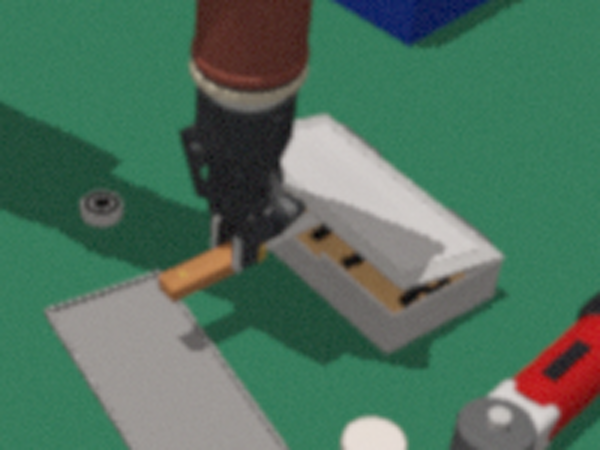

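The lid is up about 0.25 rad on the blade, and clips are visible inside as dark shapes at crop (320,232), (352,261) and (425,290). I'll carry it over.

```bash
python3 jog.py '{"segments":[[0.9,0,-1.6,0,0],[1.9,0,-3.2,0,0],[3.2,0,-4.6,0,0],[4.6,0,-5.8,0,0],[6.2,0,-6.6,0,0],[8.1,0,-7.2,0,0],[9.8,0,-7.2,0,0],[11.4,0,-7.2,0,0],[12.4,0,-7.2,0,0],[12.4,0,-7.2,0,0]]}'
python3 jog.py '{"segments":[[-4,0,-2,0,0],[-8,0,-4,0,0],[-12,0,-4,0,0],[-16,0,-4,0,0],[-20,0,-4,0,0],[-20,0,-4,0,0]]}'
python3 - <<'E'
from h import *
s=cap("scene","s4");P=cloud(s);c=cap("top","t4");PT=cloud(c)
m=(PT[...,2]>.06)&(PT[...,1]>.3)&(PT[...,1]<.45)&(abs(PT[...,0]-.554)<.11);Q=PT[m];print("lid",len(Q),np.round(np.percentile(Q[:,1:],[2,50,98],axis=0),3))
u,v=map(int,pix(c,[.554,.28,.02]));cv2.imwrite("pics/t4c.png",cv2.resize(c["pixels"][v-75:v+75,u-85:u+115,::-1],(800,600),interpolation=cv2.INTER_CUBIC));print(u,v)
go(.584,.0513,.14,-.069+np.pi/2)
E
```

```text
time_s: 7.0
position: [0.5562, 0.2717, 0.1369]
ee_rot: [-2.218, -2.223, -0.001]
ft_force: [-0.9, 0.6, -1.0]
finger_gap: 0.227
grasp_force: 78.9
time_s: 7.5
position: [0.5573, 0.0577, 0.1765]
ee_rot: [2.233, 2.205, -0.006]
ft_force: [2.1, -0.4, -1.6]
finger_gap: 0.225
grasp_force: 78.9
lid 6175 [[0.35  0.063]
 [0.368 0.115]
 [0.385 0.158]]
152 252
go [-0.0143  0.0272  0.0369] turn -1.508 yawY -0.006 j7 -0.33
```

View pics/t4c.png

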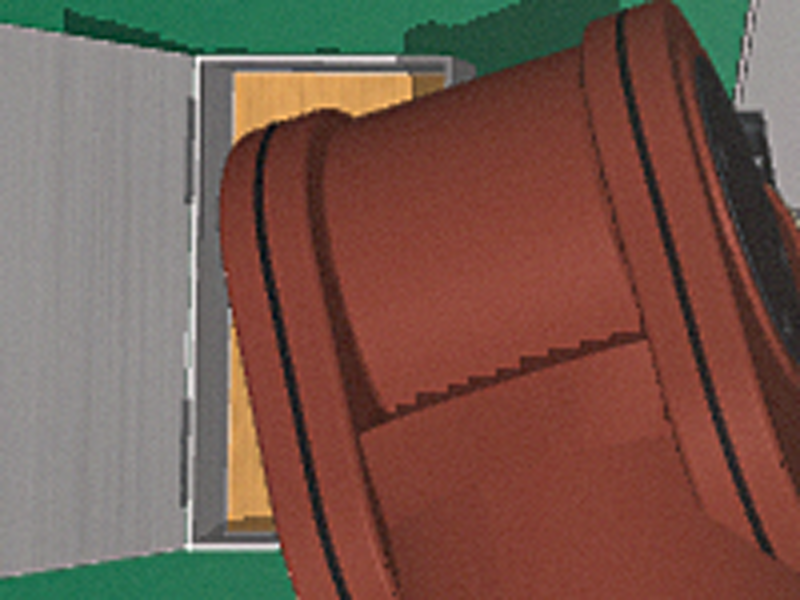

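The tin is open, with the lid past upright at left; the arm hides the clips. I'll return the blade now.

Scaled: 0.027 m is 2.7, -0.014 m is -1.4, 1.2 rad is 4.8.

```bash
python3 jog.py '{"segments":[[-1.4,2.7,0,0.48,0],[-1.4,2.7,0,0.96,0],[-1.4,2.7,0,1.44,0],[-1.4,2.7,0,1.92,0],[-1.4,2.7,0,2.4,0],[-1.4,2.7,0,2.88,0],[-1.4,2.7,0,3.36,0],[-1.4,2.7,0,3.84,0],[-1.4,2.7,0,4.32,0],[-1.4,2.7,0,4.8,0]]}'
python3 jog.py '{"segments":[[0,0,2,0.48,0],[0,0,4,0.96,0],[0,0,6,1.44,0],[0,0,8,1.72,0],[0,0,10,1.72,0],[0,0,10,1.72,0],[0,0,10,1.72,0]]}'
python3 - <<'E'
from h import *
go(.584,.0513,.012,-.069+np.pi/2)
E
```

```text
time_s: 8.43
position: [0.5836, 0.057, 0.1768]
ee_rot: [-3.088, -0.573, 0.0]
ft_force: [0.9, 0.3, -1.0]
finger_gap: 0.226
grasp_force: 79.0
time_s: 9.02
position: [0.5829, 0.0565, 0.0762]
ee_rot: [-3.14, 0.09, 0.004]
ft_force: [0.4, 0.4, -0.6]
finger_gap: 0.226
grasp_force: 79.0
go [0.0015 0.0052 0.0642] turn 0.012 yawY -1.628 j7 -1.92
```

Scaled: 0.063 m is 6.3, 0.061 m is 6.1, 0.012 rad is 0.048.

```bash
python3 jog.py '{"segments":[[0.1,0.5,3,0.048,0],[0.1,0.5,5,0.048,0],[0.1,0.5,6.1,0.048,0],[0.1,0.5,6.3,0.048,0],[0.1,0.5,6.3,0.048,0],[0.1,0.5,6.3,0.048,0],[0.1,0.5,6.3,0.048,0.45],[0.1,0.5,6.3,0.048,0.45],[0.1,0.5,6.3,0.048,0.45]]}'
python3 jog.py '{"segments":[[0,0,-4,0,0.45],[0,0,-8,0,0.45],[0,4,-12,0,0.45],[0,8,-16,0,0.45],[0,12,-18,0,0.45],[0,16,-20,0,0.45],[0,20,-20,0,0.45],[0,20,-20,0,0.45]]}'
python3 - <<'E'
from h import *
c=cap("top","t5");np.savez("t5.npz",**c);s=cap("scene","s5");np.savez("s5.npz",**s)
u,v=map(int,pix(c,[.554,.2,.02]));cv2.imwrite("pics/t5c.png",cv2.resize(c["pixels"][v-75:v+75,u-100:u+100,::-1],(800,600),interpolation=cv2.INTER_CUBIC));print(u,v)
E
```

```text
time_s: 9.77
position: [0.5852, 0.0505, 0.0149]
ee_rot: [-3.139, 0.112, -0.003]
ft_force: [-0.2, -1.0, -0.5]
finger_gap: 0.446
grasp_force: 0.0
time_s: 10.43
position: [0.5702, -0.153, 0.2165]
ee_rot: [3.138, -0.115, 0.005]
ft_force: [1.3, -0.1, 0.6]
finger_gap: 0.45
grasp_force: 0.0
194 252
```

View pics/t5c.png

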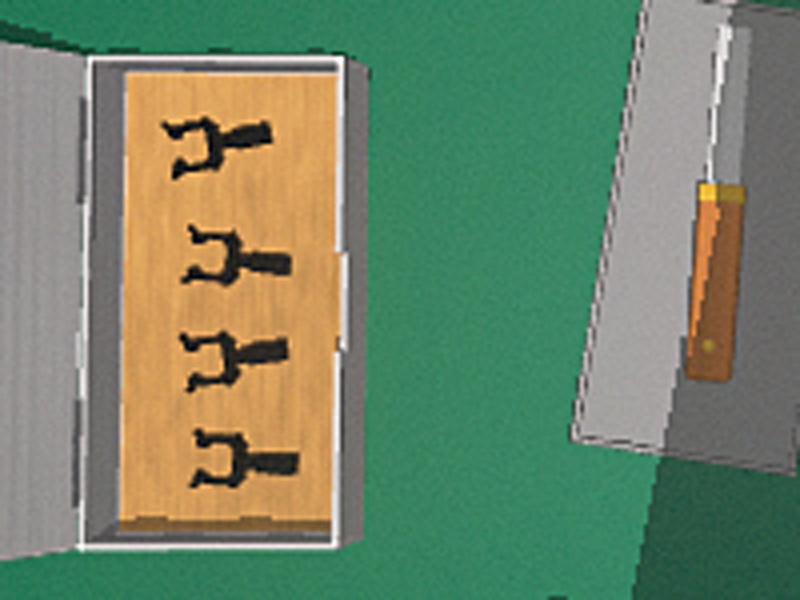

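The picture shows the blade back in its tray and all four clips flat, tails toward the notch wall, at crop (220,145), (235,258), (235,360) and (245,462). I'll measure them.

```bash
cat > clips.py <<'E'
from h import *
def clips(c,h=.011,show=True):
    hsv=cv2.cvtColor(c["pixels"],cv2.COLOR_RGB2HSV)
    a=np.array([pix(c,p) for p in([.445,.225,.01],[.665,.225,.01],[.665,.335,.01],[.445,.335,.01])],np.int32)
    roi=np.zeros((480,640),np.uint8);cv2.fillPoly(roi,[a],1)
    m=(hsv[...,2]<75)&(roi>0);n,l,s,ce=cv2.connectedComponentsWithStats(m.astype(np.uint8));out=[]
    for i in range(1,n):
        if s[i,4]<60: continue
        v,u=np.nonzero(l==i);X=np.array([ray(c,a,b,h)[:2] for a,b in zip(u,v)])
        d=np.linalg.eigh(np.cov((X-X.mean(0)).T))[1][:,1];d*=np.sign(d[1]);k=(X-X.mean(0))@d
        r=rect(X);tail=k<k.min()+.016;cy=X[tail].mean(0)
        f=X[(k>k.max()-.014)].mean(0);d2=f-cy;d2/=np.linalg.norm(d2)
        end=cy+d2*(((X-cy)@d2).min()-.0008);jaw=((X-end)@d2).max()+.0008
        out.append((end,d2));print("clip px",s[i,4],"rect",r[1],"tail end",np.round(end,4),"len",round(jaw,4),"axis",np.round(d,3),np.round(d2,3),"ang",round(np.arctan2(d2[1],d2[0]),3),"bore",np.round(end+.038*d2,4),"grip",np.round(end+.007*d2,4))
    return out
if __name__=="__main__":
    for n in("t5.npz",): clips(dict(np.load(n)))
E
python3 clips.py; python3 -c "
from h import *
print(robot.state()['joints'])"
```

```text
clip px 136 rect [25.5 49. ] tail end [0.6364 0.2677] len 0.0513 axis [-0.226  0.974] [-0.216  0.976] ang 1.788 bore [0.6282 0.3048] grip [0.6349 0.2745]
clip px 129 rect [49.1 25.3] tail end [0.5714 0.2576] len 0.0511 axis [0.103 0.995] [0.105 0.994] ang 1.465 bore [0.5754 0.2954] grip [0.5722 0.2646]
clip px 136 rect [25.7 48.8] tail end [0.5313 0.2583] len 0.0507 axis [-0.138  0.99 ] [-0.134  0.991] ang 1.705 bore [0.5262 0.296 ] grip [0.5303 0.2652]
clip px 138 rect [47.2 25.1] tail end [0.4758 0.2539] len 0.0489 axis [0.075 0.997] [0.076 0.997] ang 1.495 bore [0.4787 0.2918] grip [0.4764 0.2609]
[ 0.4346378   0.23717928 -0.28717254  1.62618679  0.07262709  1.28540831
 -1.51619252]
```

Run:
```python
from h import *
go(.6347,.2755,.12,.217)
```

```text
go [ 0.0299 -0.4361  0.0945] turn 1.274 yawY -1.651 j7 -1.52
```

Units first: shifts go in cm and turns go in units of 0.25 rad. So -0.436 m is -43.6, 0.03 m is 3, -1.2 rad is -4.8.

```bash
python3 jog.py '{"segments":[[3,-43.6,0,-0.48,0.3],[3,-43.6,0,-0.96,0.3],[3,-43.6,0,-1.44,0.3],[3,-43.6,0,-1.92,0.3],[3,-43.6,0,-2.4,0.3],[3,-43.6,0,-2.88,0.3],[3,-43.6,0,-3.36,0.3],[3,-43.6,0,-3.84,0.3],[3,-43.6,0,-4.32,0.3],[3,-43.6,0,-4.8,0.3]]}'
python3 jog.py '{"segments":[[0,0,0,-0.48,0.3],[0,0,0,-0.96,0.3],[0,0,0,-1.44,0.3],[0,0,0,-1.92,0.3],[0,0,0,-2.4,0.3],[0,0,0,-2.672,0.3],[0,0,0,-2.672,0.3],[0,0,0,-2.672,0.3]]}'
python3 - <<'E'
from h import *
go(.6347,.2755,.05,.217)
E
```

```text
time_s: 11.37
position: [0.6281, 0.2659, 0.2143]
ee_rot: [-2.649, -1.688, -0.001]
ft_force: [1.3, -0.4, 0.6]
finger_gap: 0.294
grasp_force: 0.0
time_s: 12.03
position: [0.6282, 0.2638, 0.214]
ee_rot: [-1.959, -2.455, -0.0]
ft_force: [-0.2, 0.4, 0.1]
finger_gap: 0.302
grasp_force: 0.0
go [0.0099 0.009  0.164 ] turn 0.007 yawY 0.224 j7 -0.46
```

```bash
python3 jog.py '{"segments":[[1,0.9,4,0.028,0.3],[1,0.9,8,0.028,0.3],[1,0.9,12,0.028,0.3],[1,0.9,16,0.028,0.3],[1,0.9,16.4,0.028,0.3],[1,0.9,16.4,0.028,0.3],[1,0.9,16.4,0.028,0.3]]}'
python3 - <<'E'
from h import *
go(.6347,.2755,.007,.217)
E
```

```text
time_s: 12.62
position: [0.6357, 0.2761, 0.0521]
ee_rot: [1.966, 2.449, 0.003]
ft_force: [0.7, 1.9, 1.4]
finger_gap: 0.304
grasp_force: 0.0
go [-0.0004 -0.0012  0.0451] turn 0.001 yawY 0.218 j7 -0.55
```

Scaled: 0.044 m is 4.4, 0.04 m is 4.

```bash
python3 jog.py '{"segments":[[0,-0.1,3,0,0.3],[0,-0.1,4,0,0.3],[0,-0.1,4.4,0,0.3],[0,-0.1,4.4,0,0.3],[0,-0.1,4.4,0,0.3]]}'
python3 jog.py '{"segments":[[0,0,0,0,0.2],[0,0,0,0,0.15],[0,0,0,0,0.1],[0,0,0,0,0],[0,0,0,0,0],[0,0,0,0,0],[0,0,0,0,0]]}' 70
python3 jog.py '{"segments":[[0,0,-3,0,0],[0,0,-6,0,0],[0,0,-9,0,0],[0,0,-12,0,0],[0,0,-12,0,0],[0,0,-12,0,0]]}'
python3 - <<'E'
from h import *
s=cap("scene","s6");u,v=map(int,pix(s,[.634,.28,.12]));cv2.imwrite("pics/s6c.png",cv2.resize(s["pixels"][v-60:v+60,u-80:u+80,::-1],(640,480),interpolation=cv2.INTER_CUBIC))
np.savez("s6.npz",**s)
E
```

```text
time_s: 13.03
position: [0.6348, 0.2755, 0.0078]
ee_rot: [1.965, 2.45, 0.003]
ft_force: [0.6, 0.7, 0.2]
finger_gap: 0.297
grasp_force: 0.0
time_s: 13.62
position: [0.6346, 0.2754, 0.0073]
ee_rot: [1.965, 2.45, 0.002]
ft_force: [-0.8, -1.5, 7.0]
finger_gap: 0.077
grasp_force: 68.7
time_s: 14.12
position: [0.635, 0.2757, 0.1284]
ee_rot: [1.964, 2.449, 0.006]
ft_force: [-0.3, -0.1, -1.4]
finger_gap: 0.076
grasp_force: 68.6
```

View pics/s6c.png

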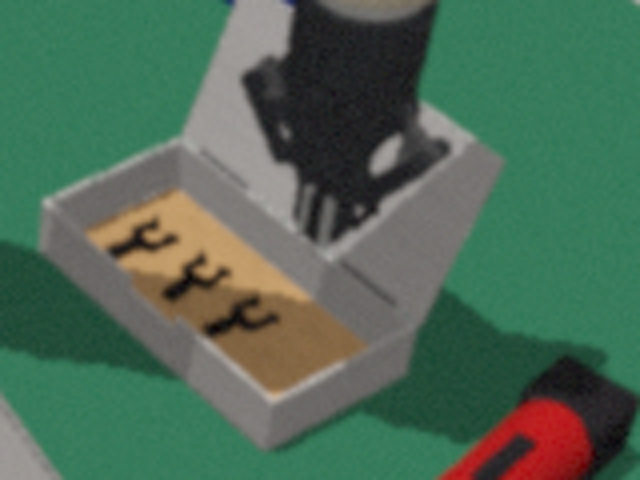

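The clip is in the fingers and three are left in the tin, at crop (140,240), (195,275) and (240,315). I'll take it to the jig.

Run:
```python
from h import *
go(.6181,-.2321,.13,.057)
```

```text
go [-0.4915 -0.1257 -0.0037] turn 0.162 yawY 0.219 j7 -0.51
```

```bash
python3 jog.py '{"segments":[[-49,-12.5,-1,0.32,0],[-49,-12.5,-1,0.648,0],[-49,-12.5,-1,0.648,0],[-49,-12.5,-1,0.648,0],[-49,-12.5,-1,0.648,0],[-49,-12.5,-1,0.648,0],[-49,-12.5,-1,0.648,0],[-49,-12.5,-1,0.648,0],[-49,-12.5,-1,0.648,0],[-49,-12.5,-1,0.648,0]]}'
python3 jog.py '{"segments":[[-2,0,0,0,0],[-2,0,0,0,0],[-2,0,0,0,0],[-2,0,0,0,0]]}'
python3 - <<'E'
from h import *
go(.6181,-.2321,.085,.057);print(where()[0])
for n in("scene","top"):
    s=cap(n);P=cloud(s);z=P[...,2];hs=cv2.cvtColor(s["pixels"],cv2.COLOR_RGB2HSV);t=where()[0]
    b=t+.031*np.array([-.057,.998,0])
    m=(hs[...,2]<90)&(abs(P[...,0]-b[0])<.02)&(abs(P[...,1]-b[1])<.017)&(abs(z-t[2])<.02)
    if m.sum(): print(n,m.sum(),np.round(np.percentile(P[m],[5,50,95],axis=0),4),"expect",np.round(b,4))
u,v=map(int,pix(s,[.6,-.2,.1]));
s=cap("scene");u,v=map(int,pix(s,[.61,-.2,.1]));cv2.imwrite("pics/s7c.png",cv2.resize(s["pixels"][v-60:v+60,u-80:u+80,::-1],(640,480),interpolation=cv2.INTER_CUBIC))
E
```

```text
time_s: 15.0
position: [0.6197, -0.1435, 0.1326]
ee_rot: [-2.156, -2.282, 0.002]
ft_force: [0.7, -0.5, -1.1]
finger_gap: 0.073
grasp_force: 68.6
time_s: 15.33
position: [0.6217, -0.16, 0.1329]
ee_rot: [-2.155, -2.283, 0.0]
ft_force: [0.5, 0.2, 0.6]
finger_gap: 0.078
grasp_force: 68.6
go [-0.0718 -0.0077  0.0478] turn 0.001 yawY 0.058 j7 0.04
[ 0.62168224 -0.16001993  0.13290834]
scene 49 [[ 0.6228 -0.1426  0.1309]
 [ 0.6291 -0.1331  0.1351]
 [ 0.6323 -0.1181  0.1385]] expect [ 0.6202 -0.1285  0.1333]
top 79 [[ 0.6086 -0.1395  0.1329]
 [ 0.6202 -0.1295  0.1367]
 [ 0.6306 -0.1176  0.1391]] expect [ 0.6204 -0.1283  0.1335]
```

View pics/s7c.png

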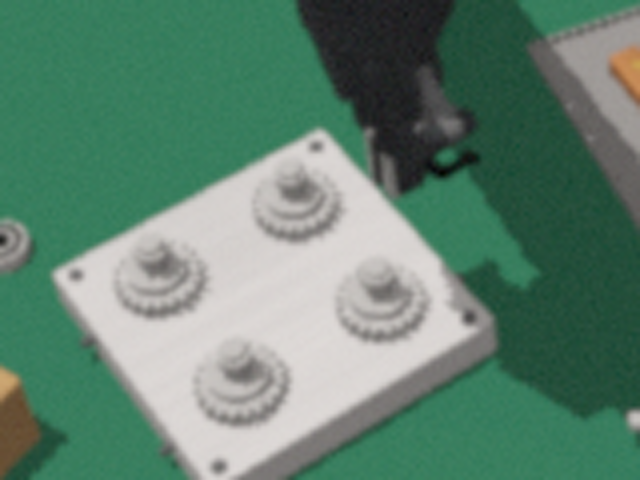

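The clip is level in the fingers at crop (455,160), with its jaws toward +y. I'll go to standoff above the groove.

```bash
python3 jog.py '{"segments":[[-4,-0.8,0,0,0],[-7.2,-0.8,1,0,0],[-7.2,-0.8,3,0,0],[-7.2,-0.8,4.6,0,0],[-7.2,-0.8,4.6,0,0],[-7.2,-0.8,4.6,0,0],[-7.2,-0.8,4.6,0,0]]}'
python3 - <<'E'
from h import *
go(.6181,-.2321,.0495,.057)
E
```

```text
time_s: 16.07
position: [0.6192, -0.2325, 0.0892]
ee_rot: [2.155, 2.285, 0.001]
ft_force: [-0.4, -0.7, 0.4]
finger_gap: 0.078
grasp_force: 68.6
go [ 0.0004 -0.0011  0.0397] turn 0.002 yawY 0.059 j7 0.14
```

Scaled: 0.04 m is 4, 0.032 m is 3.2.

```bash
python3 jog.py '{"segments":[[0,-0.1,2,0,0],[0,-0.1,3.2,0,0],[0,-0.1,4,0,0],[0,-0.1,4,0,0],[0,-0.1,4,0,0]]}'
python3 - <<'E'
from h import *
print(where()[0]);go(.6166,-.2051,.0495,.057)
E
```

```text
time_s: 16.48
position: [0.6174, -0.2335, 0.0482]
ee_rot: [-2.157, -2.284, 0.0]
ft_force: [-0.1, -0.3, 0.5]
finger_gap: 0.074
grasp_force: 68.6
[ 0.61735646 -0.23348313  0.04816646]
go [ 0.0284  0.0009 -0.0013] turn 0.0 yawY 0.057 j7 0.12
```

Scaled: 0.014 m is 1.4, 0.011 m is 1.1.

```bash
python3 jog.py '{"segments":[[0.6,0.1,-0.1,0,0],[1.1,0.1,-0.1,0,0],[1.4,0.1,-0.1,0,0],[1.4,0.1,-0.1,0,0]]}'
python3 jog.py '{"segments":[[0.4,0,0,0,0],[0.7,0,0,0,0],[0.7,0,0,0,0]]}'
python3 jog.py '{"segments":[[0.4,0,0,0,0],[0.8,0,0,0,0],[0.8,0,0,0,0],[0.8,0,0,0,0]]}'
```

```text
time_s: 16.82
position: [0.6179, -0.2183, 0.0497]
ee_rot: [2.155, 2.285, 0.001]
ft_force: [-0.1, 0.6, -0.4]
finger_gap: 0.074
grasp_force: 68.7
time_s: 17.07
position: [0.6172, -0.214, 0.0495]
ee_rot: [2.157, 2.281, -0.002]
ft_force: [-0.2, -4.0, 1.0]
finger_gap: 0.072
grasp_force: 68.8
time_s: 17.4
position: [0.6167, -0.2042, 0.0492]
ee_rot: [-2.157, -2.284, -0.001]
ft_force: [0.3, -0.7, 0.6]
finger_gap: 0.08
grasp_force: 68.7
```

Scaled: 0.002 m is 0.2.

```bash
python3 jog.py '{"segments":[[0.2,0,0,0,0],[0.2,0,0,0,0],[0.2,0,0,0,0]]}'
python3 jog.py '{"segments":[[0,0,0,0,0.15],[0,0,0,0,0.2],[0,0,0,0,0.25],[0,0,0,0,0.25]]}'
python3 jog.py '{"segments":[[-1,0,0,0,0.25],[-2,0,0,0,0.25],[-2.6,0,-1,0,0.25],[-2.6,0,-5,0,0.25],[-2.6,0,-9,0,0.25],[-2.6,0,-9,0,0.25]]}'
python3 - <<'E'
from h import *
s=cap("scene");u,v=map(int,pix(s,[.61,-.2,.05]));cv2.imwrite("pics/s8c.png",cv2.resize(s["pixels"][v-60:v+60,u-80:u+80,::-1],(640,480),interpolation=cv2.INTER_CUBIC))
go(.5722,.2646,.14,-.106)
E
```

```text
time_s: 17.65
position: [0.6167, -0.2034, 0.0492]
ee_rot: [2.157, 2.283, -0.0]
ft_force: [-0.1, -4.5, 0.9]
finger_gap: 0.075
grasp_force: 68.9
time_s: 17.98
position: [0.6165, -0.2019, 0.0489]
ee_rot: [-2.156, -2.284, -0.001]
ft_force: [0.1, -0.0, -0.4]
finger_gap: 0.251
grasp_force: 0.0
time_s: 18.48
position: [0.622, -0.2306, 0.1483]
ee_rot: [2.152, 2.275, 0.008]
ft_force: [1.7, -0.4, 2.0]
finger_gap: 0.251
grasp_force: 0.0
go [ 0.4969 -0.0211  0.0031] turn 0.162 yawY 0.056 j7 0.15
```

View pics/s8c.png

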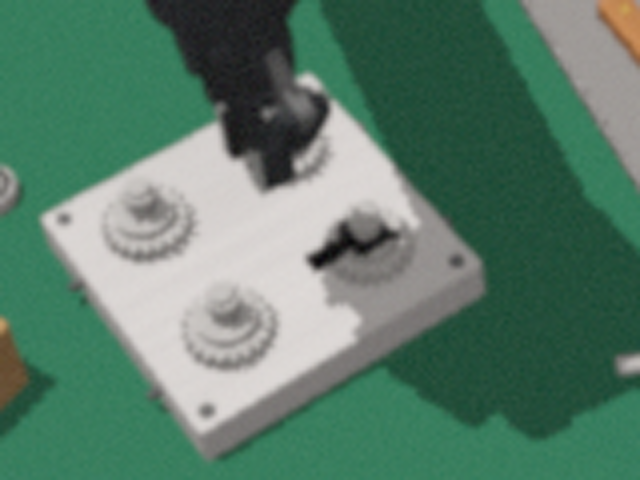

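The clip is seated in spindle C's groove at crop (360,240). Next is clip 2.

Scaled: 0.498 m is 49.8, -0.021 m is -2.1, 0.162 rad is 0.648.

```bash
python3 jog.py '{"segments":[[49.8,-2.1,-2,0.32,0.3],[49.8,-2.1,-2,0.648,0.3],[49.8,-2.1,-2,0.648,0.3],[49.8,-2.1,-2,0.648,0.3],[49.8,-2.1,-2,0.648,0.3],[49.8,-2.1,-2,0.648,0.3],[49.8,-2.1,-2,0.648,0.3],[49.8,-2.1,-2,0.648,0.3],[49.8,-2.1,-2,0.648,0.3],[49.8,-2.1,-2,0.648,0.3]]}' 70
python3 - <<'E'
from h import *
go(.5722,.2656,.05,-.104)
E
```

```text
time_s: 19.37
position: [0.5766, 0.1866, 0.156]
ee_rot: [2.336, 2.1, -0.0]
ft_force: [1.8, 0.2, -0.3]
finger_gap: 0.303
grasp_force: 0.0
go [ 0.0781 -0.0128  0.106 ] turn -0.002 yawY -0.106 j7 -0.7
```

Scaled: 0.09 m is 9, 0.08 m is 8.

```bash
python3 jog.py '{"segments":[[3,-1,0,0,0.3],[6,-1,0,0,0.3],[6,-1,2,0,0.3],[6,-1,5,0,0.3],[6,-1,8,0,0.3],[6,-1,9,0,0.3],[6,-1,9,0,0.3],[6,-1,9,0,0.3]]}'
python3 - <<'E'
from h import *
go(.5722,.2656,.0075,-.104)
E
```

```text
time_s: 20.03
position: [0.5735, 0.246, 0.0663]
ee_rot: [-2.335, -2.101, 0.0]
ft_force: [0.1, 0.9, 0.4]
finger_gap: 0.303
grasp_force: 0.0
go [ 0.0193 -0.0033  0.0588] turn -0.002 yawY -0.106 j7 -0.85
```

```bash
python3 jog.py '{"segments":[[1,-0.3,0,0,0.3],[1.9,-0.3,1,0,0.3],[1.9,-0.3,3,0,0.3],[1.9,-0.3,4.5,0,0.3],[1.9,-0.3,4.5,0,0.3],[1.9,-0.3,4.5,0,0.3]]}'
python3 - <<'E'
from h import *
go(.5722,.2656,.0075,-.104)
E
```

```text
time_s: 20.53
position: [0.5716, 0.2656, 0.0201]
ee_rot: [-2.334, -2.102, 0.002]
ft_force: [-0.3, 1.2, 1.0]
finger_gap: 0.3
grasp_force: 0.0
go [0.     0.0006 0.0126] turn -0.001 yawY -0.105 j7 -0.91
```

Scaled: 0.013 m is 1.3, 0.008 m is 0.8.

```bash
python3 jog.py '{"segments":[[0,0.1,0.8,0,0.3],[0,0.1,1.3,0,0.3],[0,0.1,1.3,0,0.3],[0,0.1,1.3,0,0.2],[0,0.1,1.3,0,0.1],[0,0.1,1.3,0,0],[0,0.1,1.3,0,0],[0,0.1,1.3,0,0],[0,0.1,1.3,0,0]]}'
python3 jog.py '{"segments":[[0,0,-3,0,0],[0,0,-6,0,0],[0,0,-9,0,0],[0,0,-12,0,0],[0,0,-12,0,0],[0,0,-12,0,0]]}'
python3 - <<'E'
from h import *
go(.5283,-.2373,.13,.057)
E
```

```text
time_s: 21.28
position: [0.5735, 0.2656, 0.0082]
ee_rot: [2.335, 2.102, 0.001]
ft_force: [-0.1, 0.4, 2.5]
finger_gap: 0.072
grasp_force: 68.9
time_s: 21.78
position: [0.5742, 0.266, 0.1297]
ee_rot: [2.334, 2.101, 0.005]
ft_force: [0.6, -0.2, 0.5]
finger_gap: 0.072
grasp_force: 68.6
go [-0.5053  0.0072 -0.001 ] turn -0.162 yawY -0.105 j7 -0.85
```

Scaled: -0.505 m is -50.5, 0.007 m is 0.7, -0.162 rad is -0.648.

```bash
python3 jog.py '{"segments":[[-50.5,0.7,0,-0.32,0],[-50.5,0.7,0,-0.648,0],[-50.5,0.7,0,-0.648,0],[-50.5,0.7,0,-0.648,0],[-50.5,0.7,0,-0.648,0],[-50.5,0.7,0,-0.648,0],[-50.5,0.7,0,-0.648,0],[-50.5,0.7,0,-0.648,0],[-50.5,0.7,0,-0.648,0],[-50.5,0.7,0,-0.648,0]]}'
python3 jog.py '{"segments":[[0,0,0,0,0],[0,0,0,0,0]]}'
python3 - <<'E'
from h import *
go(.5283,-.2373,.085,.057)
E
```

```text
time_s: 22.62
position: [0.5338, -0.1516, 0.1265]
ee_rot: [-2.156, -2.283, 0.001]
ft_force: [1.2, 0.4, -0.2]
finger_gap: 0.073
grasp_force: 68.6
time_s: 22.78
position: [0.5337, -0.1527, 0.1262]
ee_rot: [-2.163, -2.276, 0.002]
ft_force: [0.2, 1.4, -1.3]
finger_gap: 0.07
grasp_force: 68.6
go [-0.0842 -0.0096  0.0412] turn -0.006 yawY 0.051 j7 0.1
```

```bash
python3 jog.py '{"segments":[[-4,-0.9,0,-0.02,0],[-8.4,-0.9,0,-0.02,0],[-8.4,-0.9,1,-0.02,0],[-8.4,-0.9,3,-0.02,0],[-8.4,-0.9,4,-0.02,0],[-8.4,-0.9,4,-0.02,0],[-8.4,-0.9,4,-0.02,0]]}'
python3 jog.py '{"segments":[[0,0,0,0,0]]}'
python3 - <<'E'
from h import *
go(.5283,-.2373,.0497,.057)
E
```

```text
time_s: 23.37
position: [0.5309, -0.2321, 0.0871]
ee_rot: [-2.148, -2.29, 0.0]
ft_force: [1.0, 0.6, -0.5]
finger_gap: 0.069
grasp_force: 68.6
time_s: 23.45
position: [0.5317, -0.2328, 0.0883]
ee_rot: [2.149, 2.291, 0.001]
ft_force: [-0.7, 1.1, 0.1]
finger_gap: 0.069
grasp_force: 68.6
go [-0.0043 -0.0037  0.0386] turn 0.007 yawY 0.064 j7 0.22
```

Scaled: 0.038 m is 3.8, 0.032 m is 3.2, 0.006 rad is 0.024.

```bash
python3 jog.py '{"segments":[[-0.4,-0.3,0,0.024,0],[-0.4,-0.3,2,0.024,0],[-0.4,-0.3,3.2,0.024,0],[-0.4,-0.3,3.8,0.024,0],[-0.4,-0.3,3.8,0.024,0],[-0.4,-0.3,3.8,0.024,0]]}'
python3 - <<'E'
from h import *
go(.5268,-.2103,.0497,.057)
E
```

```text
time_s: 23.95
position: [0.5283, -0.2379, 0.0499]
ee_rot: [-2.158, -2.283, -0.0]
ft_force: [0.2, 0.3, -0.2]
finger_gap: 0.067
grasp_force: 68.7
go [0.0277 0.0001 0.0002] turn -0.001 yawY 0.056 j7 0.2
```

```bash
python3 jog.py '{"segments":[[0.6,0,0,0,0],[1.2,0,0,0,0],[1.6,0,0,0,0],[2,0,0,0,0],[2,0,0,0,0]]}'
python3 jog.py '{"segments":[[0.4,0,0,0,0],[0.9,0,0,0,0],[0.9,0,0,0,0],[0.9,0,0,0,0]]}'
python3 jog.py '{"segments":[[0.2,0,0,0,0],[0.2,0,0,0,0],[0.2,0,0,0,0]]}'
```

```text
time_s: 24.37
position: [0.5276, -0.2185, 0.0505]
ee_rot: [2.157, 2.281, -0.001]
ft_force: [0.1, -3.7, 0.1]
finger_gap: 0.069
grasp_force: 68.7
time_s: 24.7
position: [0.5269, -0.2088, 0.0501]
ee_rot: [2.157, 2.283, 0.0]
ft_force: [-0.5, -1.5, -0.1]
finger_gap: 0.068
grasp_force: 68.8
time_s: 24.95
position: [0.5268, -0.2083, 0.0502]
ee_rot: [2.158, 2.281, -0.001]
ft_force: [-0.3, -4.7, 1.5]
finger_gap: 0.069
grasp_force: 69.1
```

Scaled: -0.09 m is -9, -0.05 m is -5.

```bash
python3 jog.py '{"segments":[[0,0,0,0,0.15],[0,0,0,0,0.2],[0,0,0,0,0.25],[-1,0,0,0,0.25],[-2,0,0,0,0.25],[-2.7,0,-1,0,0.25],[-2.7,0,-5,0,0.25],[-2.7,0,-9,0,0.25],[-2.7,0,-9,0,0.25],[-2.7,0,-9,0,0.25]]}'
python3 - <<'E'
from h import *
go(.5302,.2662,.14,.136)
E
```

```text
time_s: 25.78
position: [0.5298, -0.2357, 0.1433]
ee_rot: [2.156, 2.278, 0.002]
ft_force: [-0.8, 0.4, -0.2]
finger_gap: 0.252
grasp_force: 0.0
go [0.5011 0.0279 0.002 ] turn -0.081 yawY 0.055 j7 0.25
```

```bash
python3 jog.py '{"segments":[[50.1,2.8,0,-0.324,0.3],[50.1,2.8,0,-0.324,0.3],[50.1,2.8,0,-0.324,0.3],[50.1,2.8,0,-0.324,0.3],[50.1,2.8,0,-0.324,0.3],[50.1,2.8,0,-0.324,0.3],[50.1,2.8,0,-0.324,0.3],[50.1,2.8,0,-0.324,0.3],[50.1,2.8,0,-0.324,0.3],[50.1,2.8,0,-0.324,0.3]]}' 70
python3 jog.py '{"segments":[[0,0,0,0,0.3]]}'
python3 - <<'E'
from h import *
s=cap("scene");P=cloud(s);x,y,z=P[...,0],P[...,1],P[...,2];hs=cv2.cvtColor(s["pixels"],cv2.COLOR_RGB2HSV)
h=biggest((hs[...,0]<20)&(hs[...,1]>120)&(x>.4)&(x<.8)&(y>-.05)&(y<.2)&(z<.03)&(z>.005));print("handle",rect(P[h][:,:2]))
go(.5302,.2662,.06,.136)
E
```

```text
time_s: 26.62
position: [0.5277, 0.1836, 0.1394]
ee_rot: [-2.065, -2.367, 0.001]
ft_force: [0.0, -0.2, -0.1]
finger_gap: 0.305
grasp_force: 0.0
time_s: 26.7
position: [0.5258, 0.192, 0.1401]
ee_rot: [-2.05, -2.376, -0.005]
ft_force: [-1.3, 0.3, -0.2]
finger_gap: 0.299
grasp_force: 0.0
handle (array([581.5,  11.7]), array([19.9, 84.6]), 77.65)
go [0.0769 0.015  0.0798] turn 0.009 yawY 0.145 j7 -0.48
```

The blade has been knocked, and its handle is now near (0.58, 0.01). I'll fix that later. Clip 3 next.

Scaled: 0.08 m is 8, 0.075 m is 7.5, 0.008 rad is 0.032.

```bash
python3 jog.py '{"segments":[[4,1.5,0,0.032,0.3],[7.5,1.5,2,0.032,0.3],[7.5,1.5,5,0.032,0.3],[7.5,1.5,8,0.032,0.3],[7.5,1.5,8,0.032,0.3],[7.5,1.5,8,0.032,0.3],[7.5,1.5,8,0.032,0.3]]}'
python3 - <<'E'
from h import *
go(.5302,.2662,.0075,.136)
E
```

```text
time_s: 27.33
position: [0.5336, 0.2582, 0.061]
ee_rot: [2.075, 2.358, 0.001]
ft_force: [0.0, 0.2, 0.9]
finger_gap: 0.301
grasp_force: 0.0
go [ 0.0084 -0.0024  0.0535] turn -0.009 yawY 0.127 j7 -0.69
```

```bash
python3 jog.py '{"segments":[[0.8,-0.2,1,-0.032,0.3],[0.8,-0.2,3,-0.032,0.3],[0.8,-0.2,4,-0.032,0.3],[0.8,-0.2,4,-0.032,0.3],[0.8,-0.2,4,-0.032,0.3]]}'
python3 - <<'E'
from h import *
go(.5302,.2662,.0075,.136)
E
```

```text
time_s: 27.75
position: [0.5296, 0.2665, 0.02]
ee_rot: [-2.064, -2.368, 0.001]
ft_force: [-0.4, -1.4, 0.4]
finger_gap: 0.3
grasp_force: 0.0
go [-0.0004  0.0006  0.0125] turn 0.001 yawY 0.137 j7 -0.73
```

Scaled: 0.0125 m is 1.25, 0.008 m is 0.8.

```bash
python3 jog.py '{"segments":[[0,0,0.8,0,0.3],[0,0,1.25,0,0.3],[0,0,1.25,0,0.3],[0,0,1.25,0,0.2],[0,0,1.25,0,0.1],[0,0,1.25,0,0],[0,0,1.25,0,0],[0,0,1.25,0,0],[0,0,1.25,0,0]]}'
python3 jog.py '{"segments":[[0,0,-3,0,0],[0,0,-6,0,0],[0,0,-9,0,0],[0,0,-12,0,0],[0,0,-12,0,0],[0,0,-12,0,0]]}'
python3 - <<'E'
from h import *
go(.6233,-.3217,.13,.057)
E
```

```text
time_s: 28.5
position: [0.5299, 0.2667, 0.0077]
ee_rot: [2.064, 2.368, 0.001]
ft_force: [0.2, -0.4, 3.1]
finger_gap: 0.073
grasp_force: 68.9
time_s: 29.0
position: [0.5306, 0.2671, 0.129]
ee_rot: [2.063, 2.367, 0.005]
ft_force: [-0.1, 0.1, -0.4]
finger_gap: 0.076
grasp_force: 68.6
go [-0.596   0.0116 -0.0013] turn 0.08 yawY 0.137 j7 -0.65
```

Scaled: -0.596 m is -59.6, 0.012 m is 1.2, 0.08 rad is 0.32.

```bash
python3 jog.py '{"segments":[[-59.6,1.2,-0.5,0.32,0],[-59.6,1.2,-0.5,0.32,0],[-59.6,1.2,-0.5,0.32,0],[-59.6,1.2,-0.5,0.32,0],[-59.6,1.2,-0.5,0.32,0],[-59.6,1.2,-0.5,0.32,0],[-59.6,1.2,-0.5,0.32,0],[-59.6,1.2,-0.5,0.32,0],[-59.6,1.2,-0.5,0.32,0],[-59.6,1.2,-0.5,0.32,0]]}'
python3 jog.py '{"segments":[[0,0,0,0,0],[0,0,0,0,0]]}'
python3 - <<'E'
from h import *
go(.6233,-.3217,.085,.057)
E
```

```text
time_s: 29.83
position: [0.5939, -0.1471, 0.1293]
ee_rot: [-2.156, -2.282, 0.002]
ft_force: [1.1, -0.2, 0.1]
finger_gap: 0.075
grasp_force: 68.6
time_s: 30.0
position: [0.5937, -0.1484, 0.1287]
ee_rot: [-2.162, -2.276, 0.003]
ft_force: [-0.7, 1.6, -0.9]
finger_gap: 0.07
grasp_force: 68.6
go [-0.1746  0.0208  0.0436] turn -0.006 yawY 0.051 j7 0.02
```

Scaled: -0.172 m is -17.2, -0.16 m is -16, -0.006 rad is -0.024.

```bash
python3 jog.py '{"segments":[[-4,2.1,0,-0.024,0],[-8,2.1,0,-0.024,0],[-12,2.1,0,-0.024,0],[-16,2.1,0,-0.024,0],[-17.2,2.1,2,-0.024,0],[-17.2,2.1,4,-0.024,0],[-17.2,2.1,4,-0.024,0],[-17.2,2.1,4,-0.024,0]]}'
python3 jog.py '{"segments":[[0,0,0,0,0]]}'
python3 - <<'E'
from h import *
go(.6233,-.3217,.0497,.057)
E
```

```text
time_s: 30.67
position: [0.625, -0.3128, 0.089]
ee_rot: [-2.145, -2.29, -0.0]
ft_force: [0.5, 0.7, 0.4]
finger_gap: 0.072
grasp_force: 68.7
time_s: 30.75
position: [0.6264, -0.3131, 0.0915]
ee_rot: [-2.147, -2.293, -0.002]
ft_force: [-0.6, -0.6, 0.5]
finger_gap: 0.073
grasp_force: 68.7
go [-0.0084 -0.0037  0.0417] turn 0.009 yawY 0.066 j7 0.24
```

Scaled: 0.041 m is 4.1, 0.034 m is 3.4, 0.008 rad is 0.032.

```bash
python3 jog.py '{"segments":[[-0.8,-0.3,0,0.032,0],[-0.8,-0.3,2,0.032,0],[-0.8,-0.3,3.4,0.032,0],[-0.8,-0.3,4.1,0.032,0],[-0.8,-0.3,4.1,0.032,0],[-0.8,-0.3,4.1,0.032,0]]}'
python3 - <<'E'
from h import *
go(.6218,-.2947,.0495,.057)
E
```

```text
time_s: 31.25
position: [0.623, -0.3232, 0.0497]
ee_rot: [-2.159, -2.282, -0.0]
ft_force: [0.8, -0.8, -0.5]
finger_gap: 0.078
grasp_force: 68.7
go [0.0285 0.0003 0.0002] turn -0.002 yawY 0.055 j7 0.23
```

```bash
python3 jog.py '{"segments":[[0.6,0,0,0,0],[1.2,0,0,0,0],[1.6,0,0,0,0],[2,0,0,0,0],[2,0,0,0,0]]}'
python3 jog.py '{"segments":[[0.4,0,0,0,0],[0.9,0,0,0,0],[0.9,0,0,0,0],[0.9,0,0,0,0]]}'
python3 jog.py '{"segments":[[0.2,0,0,0,0],[0.2,0,0,0,0],[0.2,0,0,0,0]]}'
```

```text
time_s: 31.67
position: [0.6223, -0.304, 0.0506]
ee_rot: [2.158, 2.28, -0.001]
ft_force: [-0.2, -3.2, -0.4]
finger_gap: 0.071
grasp_force: 68.8
time_s: 32.0
position: [0.6217, -0.2938, 0.05]
ee_rot: [-2.159, -2.282, -0.001]
ft_force: [-0.1, 0.3, 0.1]
finger_gap: 0.068
grasp_force: 68.8
time_s: 32.25
position: [0.6215, -0.2931, 0.0499]
ee_rot: [2.16, 2.281, -0.0]
ft_force: [0.1, -2.4, 1.7]
finger_gap: 0.078
grasp_force: 68.9
```

Scaled: -0.09 m is -9, -0.05 m is -5.

```bash
python3 jog.py '{"segments":[[0,0,0,0,0.15],[0,0,0,0,0.2],[0,0,0,0,0.25],[-1,0,0,0,0.25],[-2,0,0,0,0.25],[-2.7,0,-1,0,0.25],[-2.7,0,-5,0,0.25],[-2.7,0,-9,0,0.25],[-2.7,0,-9,0,0.25],[-2.7,0,-9,0,0.25]]}'
python3 - <<'E'
from h import *
go(.4764,.2611,.14,-.076)
E
```

```text
time_s: 33.08
position: [0.6246, -0.3213, 0.1439]
ee_rot: [2.157, 2.276, 0.003]
ft_force: [0.0, 0.8, -1.2]
finger_gap: 0.249
grasp_force: 0.0
go [ 0.5895 -0.1167  0.0015] turn 0.13 yawY 0.054 j7 0.26
```

Scaled: 0.59 m is 59, -0.117 m is -11.7, 0.13 rad is 0.52.

```bash
python3 jog.py '{"segments":[[59,-11.7,0,0.4,0.25],[59,-11.7,0,0.52,0.25],[59,-11.7,0,0.52,0.25],[59,-11.7,0,0.52,0.25],[59,-11.7,0,0.52,0.25],[59,-11.7,0,0.52,0.25],[59,-11.7,0,0.52,0.25],[59,-11.7,0,0.52,0.25],[59,-11.7,0,0.52,0.25],[59,-11.7,0,0.52,0.25]]}' 70
python3 jog.py '{"segments":[[0,0,0,0,0.25],[0,0,0,0,0.25]]}'
python3 - <<'E'
from h import *
go(.4764,.2611,.06,-.076)
s=cap("top","t9");np.savez("t9.npz",**s)
E
```

```text
time_s: 33.92
position: [0.5185, 0.085, 0.1394]
ee_rot: [-2.304, -2.135, 0.001]
ft_force: [2.2, 0.7, -0.3]
finger_gap: 0.254
grasp_force: 0.0
time_s: 34.08
position: [0.5187, 0.0862, 0.1397]
ee_rot: [-2.298, -2.142, 0.0]
ft_force: [0.8, -0.6, -0.3]
finger_gap: 0.25
grasp_force: 0.0
go [ 0.1715 -0.0544  0.0797] turn 0.006 yawY -0.07 j7 -0.47
```

Scaled: 0.17 m is 17, 0.07 m is 7, 0.006 rad is 0.024.

```bash
python3 jog.py '{"segments":[[17,-5.4,0,0.024,0.25],[17,-5.4,0,0.024,0.25],[17,-5.4,0,0.024,0.25],[17,-5.4,0,0.024,0.25],[17,-5.4,3,0.024,0.25],[17,-5.4,6,0.024,0.25],[17,-5.4,7,0.024,0.25],[17,-5.4,7,0.024,0.25],[17,-5.4,7,0.024,0.25]]}'
python3 jog.py '{"segments":[[0,0,0,0,0.25]]}'
python3 - <<'E'
from h import *
go(.4764,.2611,.0075,-.076)
E
```

```text
time_s: 34.88
position: [0.4792, 0.256, 0.0698]
ee_rot: [-2.312, -2.126, 0.002]
ft_force: [0.4, 0.1, 0.3]
finger_gap: 0.248
grasp_force: 0.0
time_s: 34.97
position: [0.4799, 0.2568, 0.0711]
ee_rot: [2.312, 2.127, 0.002]
ft_force: [0.2, 0.3, 0.6]
finger_gap: 0.254
grasp_force: 0.0
go [ 0.004  -0.0039  0.0636] turn -0.007 yawY -0.083 j7 -0.92
```

Scaled: 0.05 m is 5, 0.03 m is 3, -0.007 rad is -0.028.

```bash
python3 jog.py '{"segments":[[0.4,-0.3,1,-0.028,0.25],[0.4,-0.3,3,-0.028,0.25],[0.4,-0.3,5,-0.028,0.25],[0.4,-0.3,5,-0.028,0.25],[0.4,-0.3,5,-0.028,0.25],[0.4,-0.3,5,-0.028,0.25]]}'
python3 - <<'E'
from h import *
go(.4764,.2611,.0075,-.076)
E
```

```text
time_s: 35.47
position: [0.4763, 0.2623, 0.021]
ee_rot: [2.302, 2.138, 0.002]
ft_force: [0.4, 1.0, 0.8]
finger_gap: 0.249
grasp_force: 0.0
go [-0.0012  0.0002  0.0135] turn 0.002 yawY -0.074 j7 -0.97
```

```bash
python3 jog.py '{"segments":[[-0.1,0,0.8,0,0.25],[-0.1,0,1.35,0,0.25],[-0.1,0,1.35,0,0.25],[-0.1,0,1.35,0,0.2],[-0.1,0,1.35,0,0.1],[-0.1,0,1.35,0,0],[-0.1,0,1.35,0,0],[-0.1,0,1.35,0,0],[-0.1,0,1.35,0,0]]}'
python3 jog.py '{"segments":[[0,0,-3,0,0],[0,0,-6,0,0],[0,0,-9,0,0],[0,0,-12,0,0],[0,0,-12,0,0],[0,0,-12,0,0]]}'
python3 - <<'E'
from h import *
go(.5335,-.3268,.13,.057)
E
```

```text
time_s: 36.22
position: [0.4758, 0.261, 0.0066]
ee_rot: [2.302, 2.138, 0.001]
ft_force: [-1.2, -0.6, 3.6]
finger_gap: 0.079
grasp_force: 68.9
time_s: 36.72
position: [0.4767, 0.2613, 0.1279]
ee_rot: [2.301, 2.136, 0.005]
ft_force: [-0.5, -0.5, -0.6]
finger_gap: 0.076
grasp_force: 68.6
go [-0.5822  0.1004 -0.0024] turn -0.131 yawY -0.074 j7 -0.87
```

```bash
python3 jog.py '{"segments":[[-58.2,10,-0.5,-0.4,0],[-58.2,10,-0.5,-0.524,0],[-58.2,10,-0.5,-0.524,0],[-58.2,10,-0.5,-0.524,0],[-58.2,10,-0.5,-0.524,0],[-58.2,10,-0.5,-0.524,0],[-58.2,10,-0.5,-0.524,0],[-58.2,10,-0.5,-0.524,0],[-58.2,10,-0.5,-0.524,0],[-58.2,10,-0.5,-0.524,0]]}'
python3 jog.py '{"segments":[[0,0,0,0,0],[0,0,0,0,0]]}'
python3 - <<'E'
from h import *
go(.5335,-.3268,.085,.057)
E
```

```text
time_s: 37.55
position: [0.5145, -0.1551, 0.1285]
ee_rot: [-2.157, -2.283, 0.002]
ft_force: [1.1, 0.2, -0.6]
finger_gap: 0.079
grasp_force: 68.6
time_s: 37.72
position: [0.5144, -0.1557, 0.1281]
ee_rot: [-2.162, -2.276, 0.002]
ft_force: [0.4, 0.4, -0.5]
finger_gap: 0.079
grasp_force: 68.6
go [-0.1719  0.0103  0.0429] turn -0.005 yawY 0.052 j7 0.12
```

Scaled: -0.172 m is -17.2, -0.16 m is -16, -0.005 rad is -0.02.

```bash
python3 jog.py '{"segments":[[-4,1,0,-0.02,0],[-8,1,0,-0.02,0],[-12,1,0,-0.02,0],[-16,1,0,-0.02,0],[-17.2,1,2,-0.02,0],[-17.2,1,4,-0.02,0],[-17.2,1,4,-0.02,0],[-17.2,1,4,-0.02,0]]}'
python3 jog.py '{"segments":[[0,0,0,0,0]]}'
python3 - <<'E'
from h import *
go(.5335,-.3268,.049,.057)
E
```

```text
time_s: 38.38
position: [0.5349, -0.3217, 0.0883]
ee_rot: [-2.146, -2.289, -0.0]
ft_force: [0.7, 1.2, 0.4]
finger_gap: 0.079
grasp_force: 68.6
time_s: 38.47
position: [0.5362, -0.3222, 0.0904]
ee_rot: [-2.148, -2.292, -0.001]
ft_force: [1.3, -0.2, 0.3]
finger_gap: 0.077
grasp_force: 68.6
go [-0.0044 -0.003   0.0414] turn 0.008 yawY 0.065 j7 0.34
```

Scaled: 0.041 m is 4.1, 0.034 m is 3.4, 0.007 rad is 0.028.

```bash
python3 jog.py '{"segments":[[-0.4,-0.2,0,0.028,0],[-0.4,-0.2,2,0.028,0],[-0.4,-0.2,3.4,0.028,0],[-0.4,-0.2,4.1,0.028,0],[-0.4,-0.2,4.1,0.028,0],[-0.4,-0.2,4.1,0.028,0]]}'
python3 - <<'E'
from h import *
go(.532,-.2998,.049,.057)
E
```

```text
time_s: 38.97
position: [0.5336, -0.3279, 0.0488]
ee_rot: [-2.159, -2.282, -0.0]
ft_force: [1.0, -0.1, 0.1]
finger_gap: 0.075
grasp_force: 68.7
go [ 0.0282 -0.     -0.0002] turn -0.002 yawY 0.055 j7 0.32
```

Scaled: 0.02 m is 2, 0.016 m is 1.6.

```bash
python3 jog.py '{"segments":[[0.6,0,0,0,0],[1.2,0,0,0,0],[1.6,0,0,0,0],[2,0,0,0,0],[2,0,0,0,0]]}'
python3 jog.py '{"segments":[[0.4,0,0,0,0],[0.9,0,0,0,0],[0.9,0,0,0,0],[0.9,0,0,0,0]]}'
python3 jog.py '{"segments":[[0.2,0,0,0,0],[0.2,0,0,0,0],[0.2,0,0,0,0]]}'
```

```text
time_s: 39.38
position: [0.5327, -0.3088, 0.0496]
ee_rot: [2.158, 2.28, -0.002]
ft_force: [-0.7, -3.0, 0.0]
finger_gap: 0.077
grasp_force: 68.7
time_s: 39.72
position: [0.5322, -0.2989, 0.0491]
ee_rot: [2.159, 2.282, 0.0]
ft_force: [-0.0, -1.5, 0.9]
finger_gap: 0.075
grasp_force: 68.8
time_s: 39.97
position: [0.5321, -0.2984, 0.0492]
ee_rot: [2.159, 2.28, -0.001]
ft_force: [0.1, -5.6, 1.8]
finger_gap: 0.08
grasp_force: 69.0
```

Scaled: -0.12 m is -12, -0.1 m is -10.

```bash
python3 jog.py '{"segments":[[0,0,0,0,0.15],[0,0,0,0,0.2],[0,0,0,0,0.25],[-1,0,0,0,0.25],[-2,0,0,0,0.25],[-2.7,0,-1,0,0.25],[-2.7,0,-5,0,0.25],[-4,0,-9,0,0.25],[-8,0,-12,0,0.25],[-10,0,-12,0,0.25]]}'
python3 - <<'E'
from h import *
s=cap("scene","s10");c=cap("top","t10");np.savez("s10.npz",**s);np.savez("t10.npz",**c)
u,v=map(int,pix(c,[.57,-.07,.02]));cv2.imwrite("pics/t10c.png",cv2.resize(c["pixels"][v-90:v+90,u-120:u+120,::-1],(800,600),interpolation=cv2.INTER_CUBIC))
for k in(s,c):
    P=cloud(k);x,y,z=P[...,0],P[...,1],P[...,2];hs=cv2.cvtColor(k["pixels"],cv2.COLOR_RGB2HSV);b=(x>.4)&(x<.8)&(y>-.06)&(y<.2)&(z<.03)
    h=biggest((hs[...,0]<20)&(hs[...,1]>120)&b);print("handle",rect(P[h][:,:2]),np.median(z[h]),h.sum())
    m=biggest((hs[...,2]>165)&(hs[...,1]<45)&b&(z<.02));print("blade",rect(P[m][:,:2]),m.sum())
    for n,q in zip("ABCD",([.62,-.2634],[.5302,-.2686],[.6148,-.1736],[.525,-.1788])):
        m=(hs[...,2]<70)&(abs(x-q[0])<.03)&(y<q[1]+.02)&(y>q[1]-.05)&(z>.042)&(z<.062);Q=P[m]
        if len(Q)>5:print(n,len(Q),np.round(Q.max(0)-q.__add__([0]),4)[:2],np.round(Q.min(0)[:2]-q,4),"z",np.round(np.percentile(Q[:,2],[5,50,90]),4))
E
```

```text
time_s: 40.8
position: [0.5396, -0.4003, 0.1762]
ee_rot: [2.153, 2.276, 0.001]
ft_force: [1.0, -0.4, 1.1]
finger_gap: 0.246
grasp_force: 0.0
handle (array([581. ,  12.1]), array([20.2, 85.2]), 77.37) 0.019217800555679787 219
blade (array([667.3,  -1.9]), array([22.2, 74.9]), 77.04) 199
A 90 [0.013 0.009] [-0.007  -0.0382] z [0.0472 0.0516 0.0536]
B 70 [0.0146 0.0106] [-0.0027 -0.0362] z [0.046  0.0511 0.0539]
C 69 [0.0131 0.007 ] [-0.0036 -0.0383] z [0.0476 0.0515 0.0535]
D 75 [0.0129 0.0085] [-0.0059 -0.0374] z [0.0464 0.0509 0.053 ]
handle (array([579.5,  14.5]), array([21.4, 87. ]), 78.16) 0.019057661541176718 489
blade (array([667.9,  -4.5]), array([17.3, 76. ]), 77.45) 321
A 106 [0.0117 0.0123] [-0.0129 -0.0371] z [0.0484 0.0513 0.0531]
B 105 [0.0133 0.0117] [-0.0128 -0.0369] z [0.047  0.0508 0.0532]
C 89 [0.0128 0.0107] [-0.0115 -0.0364] z [0.0483 0.0512 0.0536]
D 104 [0.0129 0.0111] [-0.0132 -0.0366] z [0.0485 0.0511 0.0533]
```

View pics/t10c.png

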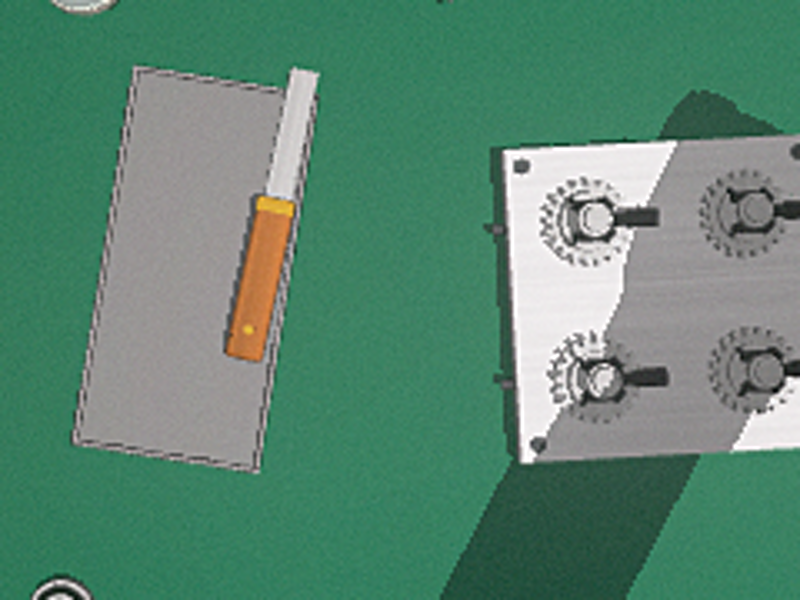

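All four clips are seated, each within 1 mm or so of its axis and at groove height. The blade still lies flat inside the tray limits, with its origin about 40 mm off the tray centre, against the rim. Next I'll close the lid from behind.

```bash
python3 - <<'E'
from h import *
go(.554,.44,.25,0)
E
python3 jog.py '{"segments":[[80,3,-7,0.2,0],[80,3,-7,0.2,0],[80,3,-7,0.2,0],[80,3,-7,0.2,0],[80,3,-7,0.2,0],[80,3,-7,0.2,0],[80,3,-7,0.2,0],[80,3,-7,0.2,0],[80,3,-7,0.2,0],[80,3,-7,0.2,0]]}'
python3 jog.py '{"segments":[[0,0,0,0,0],[0,0,0,0,0]]}'
python3 - <<'E'
from h import *
go(.554,.44,.25,0);print(where()[0])
E
```

```text
go [ 0.8424  0.058  -0.0824] turn 0.048 yawY 0.048 j7 0.45
time_s: 41.73
position: [0.5298, 0.0194, 0.2059]
ee_rot: [2.216, 2.226, 0.0]
ft_force: [1.1, 0.8, -0.0]
finger_gap: -0.002
grasp_force: 0.0
time_s: 41.9
position: [0.5302, 0.0207, 0.2061]
ee_rot: [2.21, 2.232, 0.002]
ft_force: [0.2, -1.1, -1.3]
finger_gap: 0.0
grasp_force: 0.0
go [ 0.4191  0.0282 -0.0438] turn 0.01 yawY 0.01 j7 -0.22
[0.5301742  0.02065585 0.20606837]
```

```bash
python3 jog.py '{"segments":[[4,2,-4,0.04,0],[42,2.8,-4.4,0.04,0],[42,2.8,-4.4,0.04,0],[42,2.8,-4.4,0.04,0],[42,2.8,-4.4,0.04,0],[42,2.8,-4.4,0.04,0],[42,2.8,-4.4,0.04,0],[42,2.8,-4.4,0.04,0],[42,2.8,-4.4,0.04,0],[42,2.8,-4.4,0.04,0]]}'
python3 jog.py '{"segments":[[6,0,0,0,0],[6,0,0,0,0],[6,0,0,0,0]]}'
python3 - <<'E'
from h import *
go(.554,.44,.13,0);print(where()[0])
E
```

```text
time_s: 42.73
position: [0.5571, 0.4199, 0.2478]
ee_rot: [2.23, 2.212, -0.002]
ft_force: [0.6, 0.3, 0.7]
finger_gap: -0.002
grasp_force: 0.0
time_s: 42.98
position: [0.5541, 0.484, 0.2466]
ee_rot: [-2.22, -2.219, 0.003]
ft_force: [0.6, -0.1, 0.1]
finger_gap: 0.001
grasp_force: 0.0
go [-0.0441  0.0004  0.1165] turn -0.001 yawY -0.001 j7 -1.04
[0.55405407 0.48400832 0.24655784]
```

```bash
python3 jog.py '{"segments":[[-1,0,4,0,0],[-2,0,8,0,0],[-3,0,11.65,0,0],[-4.4,0,11.65,0,0],[-4.4,0,11.65,0,0],[-4.4,0,11.65,0,0]]}'
python3 - <<'E'
from h import *
s=cap("scene","s11");u,v=map(int,pix(s,[.554,.38,.1]));cv2.imwrite("pics/s11c.png",cv2.resize(s["pixels"][v-70:v+70,u-90:u+90,::-1],(720,560),interpolation=cv2.INTER_CUBIC))
for t in((.3585,.13),(.326,.129),(.295,.111),(.273,.083),(.266,.066),(.2645,.051)): go(.554,*t)
E
```

```text
time_s: 43.48
position: [0.5577, 0.4332, 0.1316]
ee_rot: [2.231, 2.211, -0.002]
ft_force: [0.2, -0.3, -0.2]
finger_gap: -0.003
grasp_force: 0.0
go [-0.0764 -0.0026  0.0025] turn 0 yawY -0.008 j7 -1.04
go [-0.1089 -0.0024  0.0035] turn 0 yawY -0.008 j7 -1.04
go [-0.1399 -0.0022  0.0215] turn 0 yawY -0.008 j7 -1.04
go [-0.1619 -0.002   0.0495] turn 0 yawY -0.008 j7 -1.04
go [-0.1689 -0.002   0.0665] turn 0 yawY -0.008 j7 -1.04
go [-0.1704 -0.002   0.0815] turn 0 yawY -0.008 j7 -1.04
```

View pics/s11c.png

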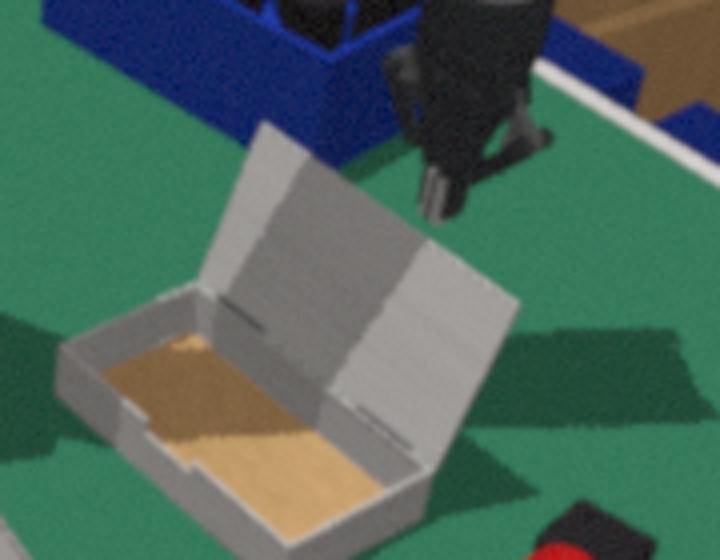

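The tin is empty. The lid stands fully back, with the shut fingers behind its edge at crop (440,215). I'll push it over.

Units first: shifts go in cm and turns go in units of 0.25 rad. So -0.166 m is -16.6, -0.162 m is -16.2.

```bash
python3 jog.py '{"segments":[[-2.5,0,0.25,0,0],[-5,0,0.25,0,0],[-7.6,0,0.25,0,0],[-9.2,0,0.3,0,0],[-10.9,0,0.35,0,0],[-12.5,0,1.1,0,0],[-14,0,2.15,0,0],[-15.1,0,3.5,0,0],[-16.2,0,5,0,0],[-16.6,0,5.8,0,0]]}'
python3 jog.py '{"segments":[[-0.2,0,0.8,0,0],[-0.4,0,1.6,0,0],[-0.5,0,2.2,0,0],[-0.5,0,2.2,0,0],[-0.5,0,2.2,0,0]]}'
python3 - <<'E'
from h import *
go(.554,.2645,.049)
E
```

```text
time_s: 44.37
position: [0.5557, 0.2688, 0.0738]
ee_rot: [2.228, 2.213, 0.001]
ft_force: [0.8, 0.4, 0.3]
finger_gap: 0.0
grasp_force: 0.4
time_s: 44.78
position: [0.5544, 0.2659, 0.0518]
ee_rot: [-2.226, -2.216, 0.0]
ft_force: [-0.7, 0.1, -0.4]
finger_gap: 0.001
grasp_force: 0.0
go [-0.0014 -0.0004  0.0028] turn 0 yawY -0.004 j7 -0.86
```

Scaled: 0.01 m is 1, 0.008 m is 0.8.

```bash
python3 jog.py '{"segments":[[0,0,0.4,0,0],[0,0,0.8,0,0],[0,0,1,0,0],[0,0,1,0,0]]}'
python3 jog.py '{"segments":[[0,0,-4,0,0],[0,0,-8,0,0],[0,0,-12,0,0],[-4,0,-16,0,0],[-8,0,-16,0,0],[-16,0,-16,0,0],[-16,0,-16,0,0],[-16,0,-16,0,0],[-16,0,-16,0,0]]}'
python3 jog.py '{"segments":[[-30,0,0,0,0],[-30,0,0,0,0],[-30,0,0,0,0],[-30,0,0,0,0],[-30,0,0,0,0],[-30,0,0,0,0],[-30,0,0,0,0],[-30,0,0,0,0],[-30,0,0,0,0],[-30,0,0,0,0]]}'
python3 - <<'E'
from h import *
s=cap("scene","s12");c=cap("top","t12")
for k in(s,c):
    P=cloud(k);x,y,z=P[...,0],P[...,1],P[...,2];hs=cv2.cvtColor(k["pixels"],cv2.COLOR_RGB2HSV)
    m=(x>.46)&(x<.65)&(y>.235)&(y<.335)&(z>.03)&(z<.12);Q=P[m];print("lid",np.polyfit(Q[:,1],Q[:,2],1),np.median(Q[:,2]))
    h=biggest((hs[...,0]<20)&(hs[...,1]>120)&(x>.4)&(x<.8)&(y>-.06)&(y<.2)&(z<.03)&(z>0));print("handle",rect(P[h][:,:2]),np.median(z[h]))
cv2.imwrite("pics/t12c.png",c["pixels"][:,:,::-1])
E
```

```text
time_s: 45.12
position: [0.5554, 0.2664, 0.0475]
ee_rot: [2.224, 2.214, 0.002]
ft_force: [-17.5, -11.4, 53.0]
finger_gap: 0.002
grasp_force: 25.9
time_s: 45.87
position: [0.5546, 0.1008, 0.2019]
ee_rot: [2.233, 2.207, -0.002]
ft_force: [0.4, -0.3, 0.1]
finger_gap: 0.002
grasp_force: 0.0
time_s: 46.7
position: [0.5529, -0.1938, 0.2016]
ee_rot: [-2.226, -2.216, -0.001]
ft_force: [-0.4, 0.2, 0.7]
finger_gap: 0.003
grasp_force: 0.0
lid [-0.00024998  0.049845  ] 0.04977511059198114
handle (array([581.5,  11.6]), array([20.5, 86.5]), 77.87) 0.019313289142067647
lid [-0.00020377  0.04980047] 0.04973972040338176
handle (array([580.5,  14.4]), array([21.6, 89. ]), 78.18) 0.01893452511475896
```

View pics/t12c.png

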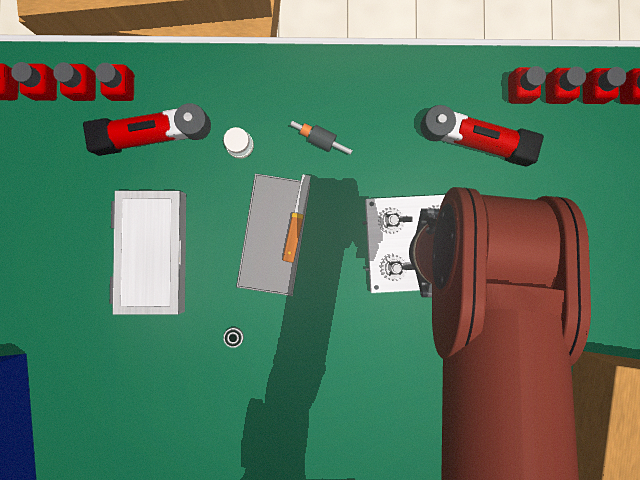

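The lid reads flat and shut in both views, the blade lies flat in the tray, and no bystander in this view has moved. I'll hand in.

```bash
python3 -c "
from cell import robot
print(robot.sign_off())"
```

```text
the job is handed in; nothing more can be done
None
```

I handed the job in at about 47 s: all four spindles have their clips snapped home, the tin is empty and its lid shut. The blade lies flat in the tray, but after being knocked mid-run (I left it there) it rests against the rim with its tip about 5 mm over the far end. My last press on the lid peaked at 53 N at the fingertips, and no verdict came back.

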